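# Right a toppled spice tin and hold it up to the label camera

### The job

One of the two spice tins on the dark chopping board has toppled: stand it upright on the board and let go of it, then take it by its round black lid, fingers clear of the metal body, and hold it up in front of the stock-check camera. Hold it upright with one flat side squarely facing the lens, its metal body centred on the lens in height and sideways, and the middle of the body 10 cm in front of the lens; finish while still holding it there. Do not bump the camera, and leave everything else where it stands.

Things in the scene. Friction and masses are not known exactly. Their poses are not given: they have to be found in the camera images.
- tin: toppled closed spice tin, 0.15-0.3 kg: square aluminium body 46 x 46 x 78 mm tall, fixed round black lid 38 mm across spanning 80-112 mm above the underside. Origin: centre of underside; z along its axis to the lid; x, y square to its flat sides. Lies on a flat side on the board: z level, within 50 deg of +x (away from robot); y level. Centre of mass 45-60 mm up z
- tin_mid (a point): middle of that tin's metal body, on its axis, 39 mm above the underside; axes as the tin
- tin_lid (a point): middle of that tin's black lid, on its axis, 96 mm above the underside; axes as the tin
- board: dark chopping board, fixed, 250 mm (its x) by 260 mm (its y), 10 mm thick; origin at the centre of its underside, on the worktop
- camera_lens (a point): centre of the front glass of the camera's round black lens (42 mm across, 20 mm long) on a grey box head 50 x 62 x 58 mm, lens in the middle of its front. The head is clamped so that the lens is 150-200 mm above the worktop on a 263 mm steel column standing 77 mm behind the glass. The camera looks level along this point's -x axis; z is up
- camera: foot and column of the stock-check camera, fixed; origin at the centre of the foot's underside, 45 mm behind the glass; axes as the lens; it looks along -x
- tin_b: a second spice tin of the same make and size, standing upright on the board; origin at the centre of its underside. Leave it
- mill: wooden pepper mill, 54 mm diameter, 125 mm tall, standing; origin underside. Leave it
- mug: white mug, 76 mm diameter, 88 mm tall, handle to its +y; origin underside. Leave it
- bowl: blue bowl, 100 mm diameter, 45 mm tall; origin underside. Leave it
- spoon: wooden spoon lying on the worktop at the robot's left; leave it
Things that resemble listed ones, but are neither listed nor needed, are in the scene too. Leave any green, red or turquoise look-alike of the tin alone.

How it is judged:
By the outcome, as a careful person would: the job done as asked, in the order asked, and still so for the second after the job is handed in, while the arm keeps its last pose, push and grip.
It also fails if it takes over 69 s, if anything falls off the work surface, if the arm or the gripper's body presses on something with over 40 N, if the wrist force passes 120 N, or if a joint passes its speed limit or range.

### The arm

A 7-joint arm with a two-finger parallel gripper is mounted at the origin on the work surface. World frame = base frame: x ahead of the robot, y to its left, z up, the work surface at z = 0. Lengths are in m, angles in rad, forces in N, time in s.
With the tool pointing down it reaches from about 0.425 to 0.925 m from the base axis. Payload 6.8 kg.
Tool frame: the origin (TCP) lies between the finger pads, 19 mm behind the fingertips; this is the grasp point; z points along the fingers, y is the line along which they close (so a half turn about z gives the same grasp; the last joint's range is limited). The gripper opens to 85 mm and grips with 20 to 120 N. Pads are 22 mm wide; open, the fingers measure 114 mm over their backs; the gripper's body (76 mm by 85 mm) begins 54 mm behind the grasp point. The pads swing forward as they close: fully open they stand 13 mm farther back than shut.
Start: joints at [-1.371, 0.477, 0.022, 1.555, -0.011, 1.109, -0.083], TCP at [0.204, 0.643, 0.25] pointing down, gripper open.
Joint ranges: [-2.96, 2.96], [-0.34, 2.1], [-1.41, 1.46], [0.24, 2.44], [-1.37, 4.51], [0.17, 1.92], [-2.96, 2.96]. Speed limits (rad/s): [2.39, 2.39, 3.14, 3.14, 3.14, 3.14, 3.14].

### API

Orientations are given as a rotation vector (axis times angle).
In Python, from bench import r gives the robot as it stands.
- The arm moves only by the tool arm_command, never from a script. Its argument "plan" is a list of rows, each an object of numbers: "claw": the closure, from 0 (fully open) to 1 (shut); "tx", "ty", "tz": the shift along the tool's x, y, z in m; "ax", "ay", "az": the turn, a rotation vector about the tool's x, y, z in degrees. A call has exactly 10 rows; each row shifts and turns the commanded pose from where the row before left it, along the tool's axes as they then stand; what a row does not reach is not made up. A row lasts 1/12 s, in which the tool goes at most 41.7 mm and 7.16 degrees, less where a joint would pass 70% of its speed; a pose out of reach is approached as far as the arm can. A call is refused whole if a number of a shift passes 0.0417 or a number of a turn 7.16, either way. A call with a gripper value outside its range is refused whole. The fingers move at their own pace and stop on an object; "squeeze" is the grip in N (left out, the last holds). Time passes only in rows, so rows that do not move let the fingers close, or fill a call up. It gives the time, the measured TCP pose, the force, the opening and the grip force at its end, in the units of the state.
- r.get_obs(): the state, without advancing time (a new reading comes with each control period).
- r.grab_frame(name): name is "scene" or "top" or "wrist"; returns the picture (400x640x3 uint8, red, green, blue); there is no depth.
- r.camera_model(name): a dict with "fx", "fy", "cx", "cy" (pixels), "position" and "orientation" of the camera in the world; the wrist camera has in their place "tool_from_camera" (4x4, takes a point from camera to tool coordinates, whose origin is the TCP and whose axes are the flange's). Camera axes: x right, y up, looking along -z (the intrinsics and any distortion apply to the point x, -y, -z); pixel columns grow to the right and rows downward; lengths in m; the calibration is good to about 2 mm. The wrist camera is an equidistant fisheye: a pixel r from the principal point sees the ray r / f radians off the axis. A picture is of the moment at which its call begins: read the wrist's pose just before it. camera_model takes no time and is no camera call.
- r.hand_in(): hands the job in; it is judged then, once.
Trained networks look in the newest picture that a camera, given by its name, has taken for a name from the list of things; names that differ only in an ending like _2 or _b are one class to them, and where a whole thing is asked for, a point or a joint stands for the part that bears it (a point fixed in the world has none). Each returns a list of dicts, best first, with "confidence" (0 to 1); they miss things now and then, are a little off and sometimes report something else, mostly with a low value. They report only what shows in the picture. A call takes as long as a camera call. They do not tell look-alikes from the thing itself.
- r.boxes_of(target, camera): "location" ([x, y, z] in m, in the coordinates of the camera as it stood for that picture, good to about 4 mm: the middle of the surface that is visible of it).
- r.tip_of(target, camera): "location" ([x, y, z] in m, in the coordinates of the camera as it stood for that picture, good to about 4 mm: a listed point, or the origin of a listed thing).
The state is a dict: "clock": time; "joints": joint angles; "qvel": joint speeds; "tau": joint torques, N m; "tcp_pos": TCP position; "orientation": TCP orientation; "contact_force": force on the tool from outside, world axes, zero at the start; "moment": the same for the moment, N m; "grip_width": finger opening in m; "gripper_force": force on a finger pad.
Only numpy, scipy, OpenCV 4.12 (cv2) and the standard library are available. Lean on these libraries where they do the work, as an engineer would, in place of code of your own. Each camera call takes 0.05 s, during which the arm holds its last target. There are 200 camera calls.

## Working session

There is one attempt and no reset: what is moved stays moved. The work goes in short steps, Python scripts to look and compute and a tool call to move; the robot and the scene stay as the last step left them, time stands still between calls to the robot, and variables do not carry over. Pictures are saved under pics/ and viewed, at most 10 in all, crops included, and the job is handed in when it is done.

Besides the shell and the picture viewer there is one more tool, called after ">>>" as a command line: name --argument value ..., lists and objects as JSON in quotes. arm_command: Moves the arm, as the interface text tells. Its arguments: {"type":"object","properties":{"plan":{"type":"array","items":{"type":"object","properties":{"claw":{"type":"number"},"tx":{"type":"number"},"ty":{"type":"number"},"tz":{"type":"number"},"ax":{"type":"number"},"ay":{"type":"number"},"az":{"type":"number"}}}},"squeeze":{"type":"number"}},"required":["plan"]}

```bash
mkdir -p pics; ls; cat > h.py <<'E'
import numpy as np, cv2
from scipy.spatial.transform import Rotation as R
from bench import r
def T(cam):
    m=r.camera_model(cam)
    if cam=='wrist':
        o=r.get_obs(); A=np.eye(4); A[:3,:3]=R.from_rotvec(o['orientation']).as_matrix(); A[:3,3]=o['tcp_pos']
        return A@np.array(m['tool_from_camera'])
    A=np.eye(4); q=np.array(m['orientation'])
    A[:3,:3]=(R.from_rotvec(q) if q.shape==(3,) else R.from_matrix(q)).as_matrix(); A[:3,3]=m['position']; return A
def w(cam,p): return (T(cam)@np.r_[p,1])[:3]
def px(cam,P):
    m=r.camera_model(cam); c=np.linalg.inv(T(cam))@np.r_[P,1]; x,y,z=c[0],-c[1],-c[2]
    if cam=='wrist':
        rr=np.hypot(x,y); t=np.arctan2(rr,z); return m['cx']+m['fx']*t*x/rr, m['cy']+m['fy']*t*y/rr
    return m['cx']+m['fx']*x/z, m['cy']+m['fy']*y/z
def ray_plane(cam,u,v,z0):
    m=r.camera_model(cam); a=(u-m['cx'])/m['fx']; b=(v-m['cy'])/m['fy']
    if cam=='wrist':
        t=np.hypot(a,b); s=np.sin(t)/t if t>0 else 1; d=np.array([a*s,-b*s,-np.cos(t)])
    else: d=np.array([a,-b,-1.])
    A=T(cam); d=A[:3,:3]@d; o=A[:3,3]; return o+d*(z0-o[2])/d[2]
def grab(cam,name=None):
    f=r.grab_frame(cam)
    if name: cv2.imwrite(f'pics/{name}.png',f[:,:,::-1])
    return f
E
python3 - <<'E'
from h import *
np.set_printoptions(precision=3,suppress=True)
print(r.camera_model('scene'));print(r.camera_model('top'));print(r.camera_model('wrist'));print(r.get_obs())
a=grab('scene');b=grab('top')
cv2.imwrite('pics/both.png',cv2.resize(np.vstack([a,b]),(800,1000))[:,:,::-1]) if 0 else (cv2.imwrite('pics/s.png',a[:,:,::-1]),cv2.imwrite('pics/t.png',b[:,:,::-1]))
for c in('scene','top'):
  for t in('tin','tin_mid','tin_lid','board','camera_lens','camera','mill','mug','bowl'):
    for d in r.tip_of(t,c)[:5]:
      P=w(c,d['location']); print(c,t,round(d['confidence'],2),P,np.round(px(c,P)))
E
```

```text
pics
{'fx': 390.9851866231094, 'fy': 390.9851866231094, 'cx': 322.3633913158707, 'cy': 196.14405973682904, 'position': array([ 1.384, -0.203,  0.719]), 'orientation': array([0.834, 0.613, 1.195])}
{'fx': 473.9000821135495, 'fy': 473.9000821135495, 'cx': 318.63019585069947, 'cy': 192.76273646354514, 'position': array([0.321, 0.066, 1.345]), 'orientation': array([ 0.129, -0.153, -1.539])}
{'fx': 309.70691628693146, 'fy': 309.70691628693146, 'cx': 318.63351447849936, 'cy': 203.23527962256233, 'tool_from_camera': array([[-0.   ,  0.951,  0.308,  0.079],
       [ 1.   ,  0.   ,  0.   ,  0.001],
       [ 0.   ,  0.308, -0.951, -0.124],
       [ 0.   ,  0.   ,  0.   ,  1.   ]])}
{'clock': 0.0, 'joints': array([-1.371,  0.478,  0.022,  1.556, -0.012,  1.109, -0.083]), 'qvel': array([-0.001,  0.001,  0.   ,  0.001,  0.001,  0.001,  0.002]), 'tau': array([  0.001, -59.644,   1.608, -28.12 ,   0.012,   0.009,  -0.   ]), 'tcp_pos': array([0.204, 0.643, 0.249]), 'orientation': array([-0.481, -3.104,  0.003]), 'contact_force': array([-0.291,  0.106, -0.301]), 'moment': array([-0.047, -0.026,  0.02
[... 1288 characters left out ...]

top tin_mid 0.98 [0.37  0.115 0.021] [293. 261.]
top tin_mid 0.97 [ 0.325 -0.179  0.024] [399. 280.]
top tin_mid 0.84 [ 0.364 -0.366  0.023] [466. 268.]
top tin_lid 0.91 [ 0.37  -0.21   0.022] [410. 264.]
top tin_lid 0.82 [ 0.623 -0.151  0.034] [389. 173.]
top tin_lid 0.68 [0.414 0.154 0.025] [279. 244.]
top tin_lid 0.57 [ 0.305 -0.348  0.024] [460. 289.]
top board 0.76 [ 0.584 -0.227 -0.003] [413. 190.]
top board 0.4 [0.57  0.236 0.196] [244. 175.]
top camera_lens 0.71 [0.567 0.236 0.194] [244. 177.]
top mill 0.8 [ 0.692 -0.012 -0.004] [340. 152.]
top mug 0.8 [ 0.438 -0.009 -0.001] [338. 238.]
top bowl 0.86 [ 0.794 -0.013  0.002] [341. 118.]
top bowl 0.41 [ 0.623 -0.152  0.034] [390. 173.]
```

```bash
python3 - <<'E'
import cv2
a=cv2.imread('pics/s.png');b=cv2.imread('pics/t.png')
x=a[120:330,130:450];y=b[90:300,200:520]
import numpy as np
cv2.imwrite('pics/crop.png',cv2.resize(np.vstack([x,y]),None,fx=1.42,fy=1.42,interpolation=cv2.INTER_CUBIC))
E
```

```text
(no output)
```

View pics/crop.png

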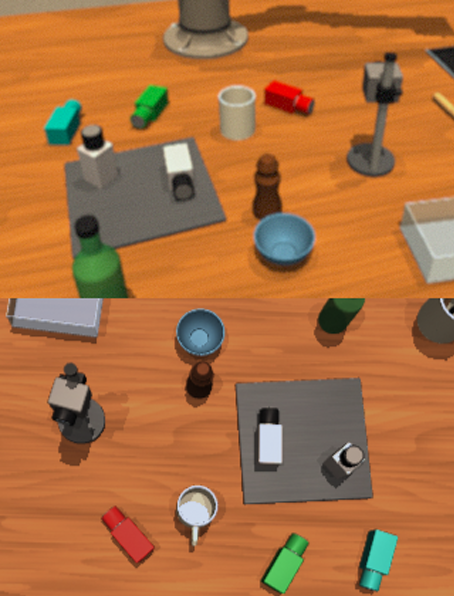

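View pics/s.png

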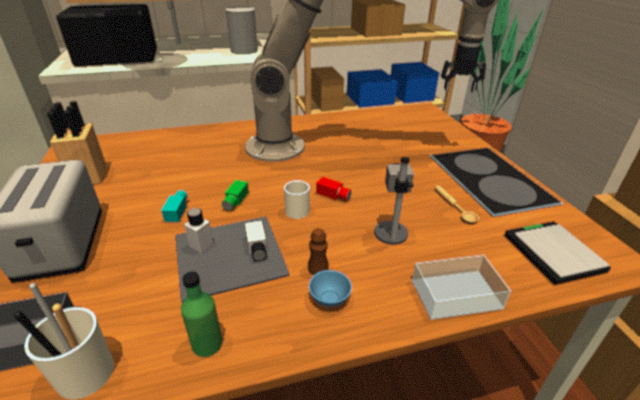

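The candidates in the scene picture are:
- silver toppled tin on the dark board (255,237)
- silver upright tin_b on the board (198,232)
- turquoise tin (175,207), green (236,195) and red (333,188), all lying on the worktop

The target is the one at (255,237). It is the only toppled silver tin on the board, and the enlarged crop confirms it, with the lid pointing away from the robot. I'll fly past the stock-check camera first to measure it.

>>> arm_command --plan '[{"tx": -0.012, "ty": -0.012, "tz": -0.01, "claw": 0}, {"tx": -0.0165, "ty": -0.016, "tz": -0.01, "claw": 0}, {"tx": -0.0165, "ty": -0.016, "tz": -0.01, "claw": 0}, {"tx": -0.0165, "ty": -0.016, "tz": -0.01, "claw": 0}, {"tx": -0.0165, "ty": -0.016, "tz": -0.01, "claw": 0}, {"tx": -0.0165, "ty": -0.016, "tz": -0.01, "claw": 0}, {"tx": -0.0165, "ty": -0.016, "tz": -0.01, "claw": 0}, {"tx": -0.0165, "ty": -0.016, "tz": -0.01, "claw": 0}, {"tx": -0.0165, "ty": -0.016, "tz": -0.01, "claw": 0}, {"tx": -0.0165, "ty": -0.016, "tz": -0.01, "claw": 0}]'

```text
invalid input at $.plan[0]: expected keys claw, tx, ty, tz, ax, ay, az
```

>>> arm_command --plan '[{"tx": -0.0165, "ty": -0.016, "claw": 0}, {"tx": -0.0165, "ty": -0.016, "claw": 0}, {"tx": -0.0165, "ty": -0.016, "claw": 0}, {"tx": -0.0165, "ty": -0.016, "claw": 0}, {"tx": -0.0165, "ty": -0.016, "claw": 0}, {"tx": -0.0165, "ty": -0.016, "claw": 0}, {"tx": -0.0165, "ty": -0.016, "claw": 0}, {"tx": -0.0165, "ty": -0.016, "claw": 0}, {"tx": -0.0165, "ty": -0.016, "claw": 0}, {"claw": 0}]'

```text
invalid input at $.plan[0]: expected keys claw, tx, ty, tz, ax, ay, az
```

```bash
python3 - <<'E'
from h import *
np.set_printoptions(precision=4,suppress=True)
o=r.get_obs();print(o['clock'],o['tcp_pos'],o['orientation'],o['joints'])
f=grab('wrist','w1')
for t in('camera_lens','camera'):
  for k in range(3):
    for d in r.tip_of(t,'wrist')[:1]:
      P=w('wrist',d['location']); print(t,round(d['confidence'],2),P,np.round(px('wrist',P)))
cv2.imwrite('pics/w1b.png',cv2.resize(f,(800,500),interpolation=cv2.INTER_CUBIC)[:,:,::-1])
E
```

```text
1.0 [0.2045 0.6433 0.25  ] [-0.4817 -3.1044 -0.    ] [-1.3711  0.477   0.0224  1.5554 -0.0115  1.1093 -0.0831]
camera_lens 0.55 [ 0.5839 -0.2187  0.0016] [ 74. 395.]
camera_lens 0.55 [ 0.5839 -0.2188  0.0016] [ 74. 395.]
camera_lens 0.55 [ 0.5839 -0.2187  0.0016] [ 74. 395.]
```

View pics/w1b.png

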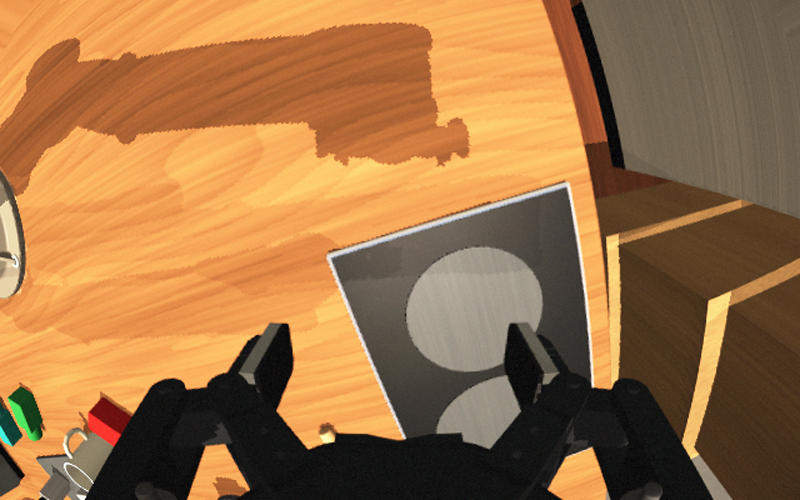

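>>> arm_command --plan '[{"tx": 0, "ty": 0, "tz": -0.01, "ax": 0, "ay": 0, "az": 7, "claw": 0}, {"tx": 0, "ty": 0, "tz": -0.01, "ax": 0, "ay": 0, "az": 7, "claw": 0}, {"tx": 0, "ty": 0, "tz": -0.01, "ax": 0, "ay": 0, "az": 7, "claw": 0}, {"tx": 0, "ty": 0, "tz": -0.01, "ax": 0, "ay": 0, "az": 7, "claw": 0}, {"tx": 0, "ty": 0, "tz": -0.01, "ax": 0, "ay": 0, "az": 7, "claw": 0}, {"tx": 0, "ty": 0, "tz": -0.01, "ax": 0, "ay": 0, "az": 7, "claw": 0}, {"tx": 0, "ty": 0, "tz": -0.01, "ax": 0, "ay": 0, "az": 7, "claw": 0}, {"tx": 0, "ty": 0, "tz": -0.01, "ax": 0, "ay": 0, "az": 7, "claw": 0}, {"tx": 0, "ty": 0, "tz": -0.01, "ax": 0, "ay": 0, "az": 7, "claw": 0}, {"tx": 0, "ty": 0, "tz": -0.01, "ax": 0, "ay": 0, "az": 7, "claw": 0}]'

```text
clock: 2.18
tcp_pos: [0.2044, 0.6433, 0.3505]
orientation: [-2.182, -2.26, 0.0]
contact_force: [-0.3, 0.5, -0.3]
grip_width: 0.0857
gripper_force: 0.0
```

>>> arm_command --plan '[{"tx": -0.025, "ty": 0.01, "tz": 0, "ax": 0, "ay": 0, "az": 0, "claw": 0}, {"tx": -0.025, "ty": 0.01, "tz": 0, "ax": 0, "ay": 0, "az": 0, "claw": 0}, {"tx": -0.025, "ty": 0.01, "tz": 0, "ax": 0, "ay": 0, "az": 0, "claw": 0}, {"tx": -0.025, "ty": 0.01, "tz": 0, "ax": 0, "ay": 0, "az": 0, "claw": 0}, {"tx": -0.025, "ty": 0.01, "tz": 0, "ax": 0, "ay": 0, "az": 0, "claw": 0}, {"tx": -0.025, "ty": 0.01, "tz": 0, "ax": 0, "ay": 0, "az": 0, "claw": 0}, {"tx": -0.025, "ty": 0.01, "tz": 0, "ax": 0, "ay": 0, "az": 0, "claw": 0}, {"tx": -0.025, "ty": 0.01, "tz": 0, "ax": 0, "ay": 0, "az": 0, "claw": 0}, {"tx": -0.025, "ty": 0.01, "tz": 0, "ax": 0, "ay": 0, "az": 0, "claw": 0}, {"tx": -0.025, "ty": 0.01, "tz": 0, "ax": 0, "ay": 0, "az": 0, "claw": 0}]'

```text
clock: 3.02
tcp_pos: [0.3151, 0.3963, 0.3501]
orientation: [-2.175, -2.267, -0.0]
contact_force: [-0.2, 1.2, -0.3]
grip_width: 0.0853
gripper_force: 0.0
```

>>> arm_command --plan '[{"tx": -0.025, "ty": 0.01, "tz": 0, "ax": 0, "ay": 0, "az": 0, "claw": 0}, {"tx": -0.025, "ty": 0.01, "tz": 0, "ax": 0, "ay": 0, "az": 0, "claw": 0}, {"tx": -0.025, "ty": 0.01, "tz": 0, "ax": 0, "ay": 0, "az": 0, "claw": 0}, {"tx": -0.025, "ty": 0.01, "tz": 0, "ax": 0, "ay": 0, "az": 0, "claw": 0}, {"tx": -0.025, "ty": 0.01, "tz": 0, "ax": 0, "ay": 0, "az": 0, "claw": 0}, {"tx": -0.025, "ty": 0.01, "tz": 0, "ax": 0, "ay": 0, "az": 0, "claw": 0}, {"tx": -0.025, "ty": 0.01, "tz": 0, "ax": 0, "ay": 0, "az": 0, "claw": 0}, {"tx": -0.025, "ty": 0.01, "tz": 0, "ax": 0, "ay": 0, "az": 0, "claw": 0}, {"tx": -0.025, "ty": 0.01, "tz": 0, "ax": 0, "ay": 0, "az": 0, "claw": 0}, {"tx": 0, "ty": 0, "tz": 0, "ax": 0, "ay": 0, "az": 0, "claw": 0}]'

```text
clock: 3.85
tcp_pos: [0.4159, 0.1713, 0.3504]
orientation: [2.183, 2.258, 0.001]
contact_force: [-0.3, -1.0, -0.1]
grip_width: 0.0853
gripper_force: 0.0
```

```bash
python3 - <<'E'
from h import *
np.set_printoptions(precision=4,suppress=True)
o=r.get_obs();print(o['clock'],o['tcp_pos'],R.from_rotvec(o['orientation']).as_matrix()[:,0],o['joints'])
f=grab('wrist','w2')
for t in('camera_lens','camera'):
    for d in r.tip_of(t,'wrist')[:2]:
      P=w('wrist',d['location']); print(t,round(d['confidence'],2),P,np.round(px('wrist',P)))
cv2.imwrite('pics/w2b.png',cv2.resize(f,(800,500),interpolation=cv2.INTER_CUBIC)[:,:,::-1])
E
```

```text
3.85 [0.4159 0.1713 0.3504] [-0.0336  0.9994 -0.    ] [-1.1267 -0.0294  0.5951  1.9618  0.0182  1.2034 -0.5047]
camera_lens 0.88 [0.5678 0.248  0.1902] [476. 128.]
camera 0.57 [0.6073 0.2346 0.002 ] [441. 130.]
```

View pics/w2b.png

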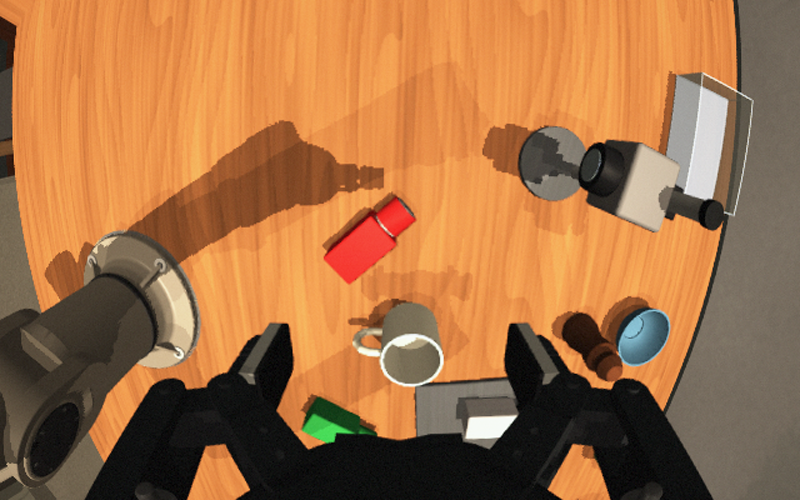

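The picture shows the lens at about (592,165), the head top near (650,185) and the column top near (711,212). I'll enlarge it to get a pose fit.

```bash
python3 - <<'E'
import cv2
a=cv2.imread('pics/w2.png')[90:190,405:585]
cv2.imwrite('pics/c2.png',cv2.resize(a,(720,400),interpolation=cv2.INTER_CUBIC))
E
```

```text
(no output)
```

View pics/c2.png

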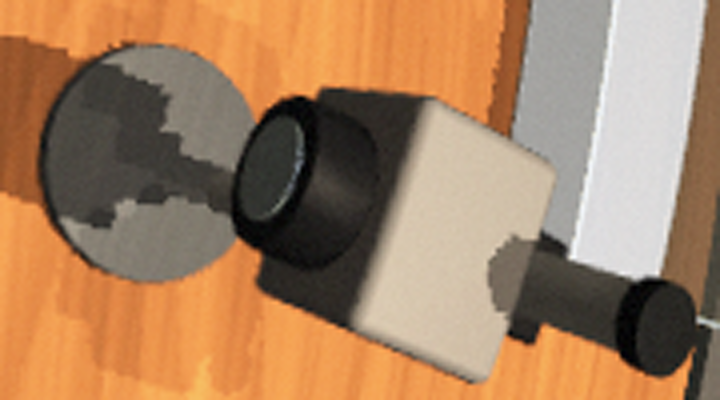

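```bash
python3 - <<'E'
from h import *
from scipy.optimize import least_squares
np.set_printoptions(precision=4,suppress=True)
C=np.array([(435,98),(553,170),(483,382),(355,330),(258,283),(322,90),(273,172),(663,328)],float)
U=(C+.5)/4-.5+[405,90]
M=np.array([(.02,.031,.029),(.07,.031,.029),(.07,-.031,.029),(.02,-.031,.029),(.02,-.031,-.029),(.02,.031,-.029),(0,0,0)])
def pts(p):
    c,s=np.cos(p[3]),np.sin(p[3]); Q=np.array([[c,-s,0],[s,c,0],[0,0,1]])
    P=M@Q.T+p[:3]; col=Q@[.077,0,0]+p[:3]; col[2]=.263
    return np.vstack([P,col])
f=lambda p:(np.array([px('wrist',P) for P in pts(p)])-U).ravel()
s=least_squares(f,[.568,.24,.19,-.25],loss='soft_l1'); print(s.x,np.degrees(s.x[3])); print(f(s.x).reshape(-1,2))
p=s.x
print('foot',p[:2]+.045*np.array([np.cos(p[3]),np.sin(p[3])]))
print('tinmid',p[:2]-.1*np.array([np.cos(p[3]),np.sin(p[3])]))
E
```

```text
[ 0.5728  0.2439  0.177  -0.2365] -13.552394853477416
[[-1.5424 -0.6425]
 [ 2.3804 -0.3514]
 [ 1.5152  1.1281]
 [-0.6151 -0.243 ]
 [-1.5089  0.585 ]
 [-1.2407 -1.267 ]
 [ 0.8788 -0.1143]
 [ 6.0808  2.0084]]
foot [0.6166 0.2334]
tinmid [0.4756 0.2673]
```

```bash
cat > fit.py <<'E'
from h import *
from scipy.optimize import least_squares
np.set_printoptions(precision=4,suppress=True)
C=np.array([(435,98),(553,170),(483,382),(355,330),(258,283),(322,90),(273,172),(663,328)],float)
U=(C+.5)/4-.5+[405,90]
def pts(p,dims,colz):
    a,b,c=dims; b/=2;c/=2
    M=np.array([(.02,b,c),(.02+a,b,c),(.02+a,-b,c),(.02,-b,c),(.02,-b,-c),(.02,b,-c),(0,0,0)])
    co,s=np.cos(p[3]),np.sin(p[3]); Q=np.array([[co,-s,0],[s,co,0],[0,0,1]])
    col=Q@[.077,0,0]+p[:3]; col[2]=colz
    return np.vstack([M@Q.T+p[:3],col])
for d in [(.05,.062,.058),(.05,.058,.062),(.062,.05,.058),(.058,.062,.05)]:
  for n in (7,8):
   for cz in ((.263,.277) if n==8 else (.263,)):
    f=lambda p:(np.array([px('wrist',P) for P in pts(p,d,cz)])-U)[:n].ravel()
    s=least_squares(f,[.568,.24,.19,-.25]); print(d,n,cz,s.x,np.degrees(s.x[3]),round(s.cost,1))
A=np.linalg.inv(T('wrist'));print([px('wrist',[.57,.248,z]) for z in(.177,.19)])
E
python3 fit.py
```

```text
(0.05, 0.062, 0.058) 7 0.263 [ 0.5786  0.2433  0.1684 -0.2418] -13.851786460660806 5.3
(0.05, 0.062, 0.058) 8 0.263 [ 0.5689  0.2444  0.1823 -0.241 ] -13.806810116009258 24.4Traceback (most recent call last):
  File "fit.py", line 16, in <module>
    s=least_squares(f,[.568,.24,.19,-.25]); print(d,n,cz,s.x,np.degrees(s.x[3]),round(s.cost,1))
    return func(*args, **kwargs)
    result = trf(vector_fun.fun, vector_fun.jac, x0, f0, J0, lb, ub, ftol, xtol,
                 gtol, max_nfev, x_scale, loss_function, tr_solver,
                 tr_options.copy(), verbose, callback=callback_wrapped)
    return trf_no_bounds(
        fun, jac, x0, f0, J0, ftol, xtol, gtol, max_nfev, x_scale,
        loss_function, tr_solver, tr_options, verbose, callback=callback)
    J = jac(x)
    self._update_jac()
    ~~~~~~~~~~~~~~~~^^
    self.J = self.jac_wrapped(xp_copy(self.x), f0=self.f)
             ~~~~~~~~~~~~~~~~^^^^^^^^^^^^^^^^^^^^^^^^^^^^
    J, dct = approx_derivative(
             ~~~~~~~~~~~~~~~~~^
        self.fun,
        ^^^^^^^^^
    ...<2 lines>...
        **self.finite_diff_options,
  
[... 524 characters left out ...]
^^^^^^^^^^^^^^^^^
    return np.atleast_1d(self.fun(x))
                         ~~~~~~~~^^^
    return self.f(x, *self.args, **self.kwargs)
           ~~~~~~^^^^^^^^^^^^^^^^^^^^^^^^^^^^^^
  File "fit.py", line 15, in <lambda>
    f=lambda p:(np.array([px('wrist',P) for P in pts(p,d,cz)])-U)[:n].ravel()
                          ~~^^^^^^^^^^^
  File "h.py", line 13, in px
    m=r.camera_model(cam); c=np.linalg.inv(T(cam))@np.r_[P,1]; x,y,z=c[0],-c[1],-c[2]
                                           ~^^^^^
  File "h.py", line 7, in T
    o=r.get_obs(); A=np.eye(4); A[:3,:3]=R.from_rotvec(o['orientation']).as_matrix(); A[:3,3]=o['tcp_pos']
ValueError: time passes only in moves, steps and waits
```

>>> arm_command --plan '[{"tx": 0, "ty": 0, "tz": 0, "ax": 0, "ay": 0, "az": 7, "claw": 0}, {"tx": 0, "ty": 0, "tz": 0, "ax": 0, "ay": 0, "az": 7, "claw": 0}, {"tx": 0, "ty": 0, "tz": 0, "ax": 0, "ay": 0, "az": 7, "claw": 0}, {"tx": 0, "ty": 0, "tz": 0, "ax": 0, "ay": 0, "az": 7, "claw": 0}, {"tx": 0, "ty": 0, "tz": 0, "ax": 0, "ay": 0, "az": 7, "claw": 0}, {"tx": 0, "ty": 0, "tz": 0, "ax": 0, "ay": 0, "az": 7, "claw": 0}, {"tx": 0, "ty": 0, "tz": 0, "ax": 0, "ay": 0, "az": 7, "claw": 0}, {"tx": 0, "ty": 0, "tz": 0, "ax": 0, "ay": 0, "az": 7, "claw": 0}, {"tx": 0, "ty": 0, "tz": 0, "ax": 0, "ay": 0, "az": 7, "claw": 0}, {"tx": 0, "ty": 0, "tz": 0, "ax": 0, "ay": 0, "az": 7, "claw": 0}]'

```text
clock: 4.83
tcp_pos: [0.4133, 0.1781, 0.3499]
orientation: [3.083, 0.604, -0.0]
contact_force: [-0.5, 0.0, -0.5]
grip_width: 0.0857
gripper_force: 0.0
```

>>> arm_command --plan '[{"tx": 0, "ty": 0.02, "tz": 0, "ax": 0, "ay": 0, "az": 7, "claw": 0}, {"tx": 0, "ty": 0.02, "tz": 0, "ax": 0, "ay": 0, "az": 7, "claw": 0}, {"tx": 0.01, "ty": 0.03, "tz": 0, "ax": 0, "ay": 0, "az": 7, "claw": 0}, {"tx": 0.01, "ty": 0.036, "tz": 0.007, "ax": 0, "ay": 0, "az": 0, "claw": 0}, {"tx": 0.01, "ty": 0.036, "tz": 0.007, "ax": 0, "ay": 0, "az": 0, "claw": 0}, {"tx": 0.01, "ty": 0.036, "tz": 0.007, "ax": 0, "ay": 0, "az": 0, "claw": 0}, {"tx": 0.01, "ty": 0.036, "tz": 0.007, "ax": 0, "ay": 0, "az": 0, "claw": 0}, {"tx": 0.01, "ty": 0.036, "tz": 0.007, "ax": 0, "ay": 0, "az": 0, "claw": 0}, {"tx": 0.01, "ty": 0.036, "tz": 0.007, "ax": 0, "ay": 0, "az": 0, "claw": 0}, {"tx": 0.01, "ty": 0.02, "tz": 0.007, "ax": 0, "ay": 0, "az": 0, "claw": 0}]'

```text
clock: 5.67
tcp_pos: [0.5171, -0.1264, 0.3008]
orientation: [3.14, 0.036, 0.001]
contact_force: [0.6, 0.3, 0.3]
grip_width: 0.0858
gripper_force: 0.0
```

```bash
python3 - <<'E'
import h
s=open('h.py').read()
s=s.replace("def T(cam):\n","_c={}\ndef T(cam):\n    if cam not in _c: _c[cam]=T0(cam)\n    return _c[cam]\ndef T0(cam):\n")
open('h.py','w').write(s)
E
python3 - <<'E'
from h import *
np.set_printoptions(precision=4,suppress=True)
o=r.get_obs();print(o['clock'],o['tcp_pos'],R.from_rotvec(o['orientation']).as_matrix()[:,0],o['joints'])
f=grab('wrist','w3')
for t in('tin','tin_mid','tin_lid','board'):
    for d in r.tip_of(t,'wrist')[:3]:
      P=w('wrist',d['location']); print(t,round(d['confidence'],2),P,np.round(px('wrist',P)))
cv2.imwrite('pics/w3b.png',cv2.resize(f,(800,500),interpolation=cv2.INTER_CUBIC)[:,:,::-1])
E
```

```text
5.6667 [ 0.5171 -0.1264  0.3008] [0.9997 0.0228 0.0005] [-0.6088  0.2507  0.884   1.8771 -0.2146  1.112  -1.1923]
tin 0.86 [ 0.521  -0.1523  0.0287] [339. 165.]
tin 0.85 [0.3431 0.0875 0.0194] [184. 273.]
tin 0.82 [ 0.3993 -0.3794  0.0282] [478. 248.]
tin_mid 0.97 [ 0.565  -0.148   0.0327] [336. 132.]
tin_mid 0.86 [ 0.3236 -0.1754  0.0225] [348. 292.]
tin_mid 0.83 [ 0.3612 -0.3678  0.0255] [466. 269.]
tin_lid 0.98 [ 0.6195 -0.1489  0.0342] [338.  89.]
tin_lid 0.85 [ 0.3112 -0.3526  0.0212] [451. 294.]
tin_lid 0.83 [ 0.3685 -0.202   0.0247] [367. 267.]
board 0.93 [ 0.5867 -0.2242  0.0011] [391. 116.]
```

View pics/w3b.png

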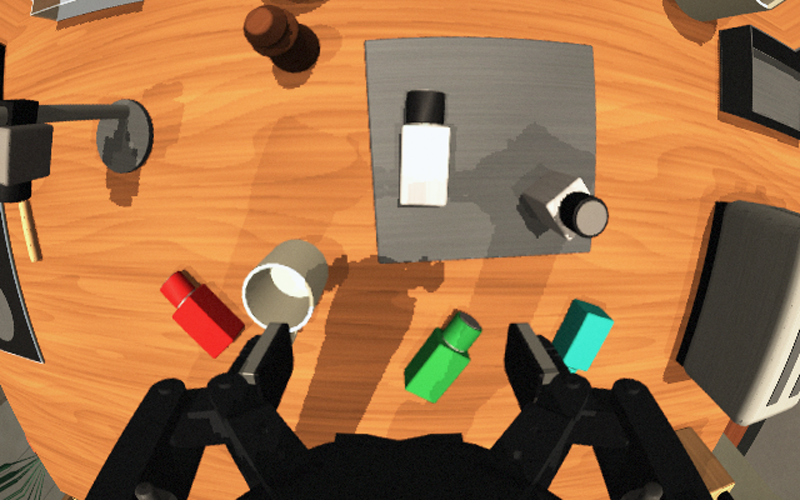

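The picture shows the white-silver tin at (425,150) with its lid at (426,105), pointing away from the robot. tin_b stands at (578,212).

```bash
python3 - <<'E'
from h import *
np.set_printoptions(precision=4,suppress=True)
f=cv2.imread('pics/w3.png'); hsv=cv2.cvtColor(f,cv2.COLOR_BGR2HSV)
m=((hsv[...,1]<40)&(hsv[...,2]>150)).astype('uint8'); m[:, :300]=0;m[:,375:]=0;m[:90]=0;m[175:]=0
c=max(cv2.findContours(m,cv2.RETR_EXTERNAL,cv2.CHAIN_APPROX_NONE)[0],key=cv2.contourArea)[:,0]
W=np.array([ray_plane('wrist',u,v,.056)[:2] for u,v in c]).astype('float32')
q=cv2.minAreaRect(W);print(q); print(cv2.boxPoints(q), r.get_obs()['clock'])
E
```

```text
((0.5674791932106018, -0.1448827087879181), (0.04527319595217705, 0.07921866327524185), 89.11125183105469)
[[ 0.5275 -0.1669]
 [ 0.6067 -0.1681]
 [ 0.6074 -0.1229]
 [ 0.5282 -0.1216]] 5.9167
```

>>> arm_command --plan '[{"tx": 0, "ty": 0, "tz": 0, "ax": 0, "ay": 0, "az": 2, "claw": 0}, {"tx": 0.0177, "ty": 0.003, "tz": 0.0305, "ax": 0, "ay": 0, "az": 0, "claw": 0}, {"tx": 0.0177, "ty": 0.003, "tz": 0.0305, "ax": 0, "ay": 0, "az": 0, "claw": 0}, {"tx": 0.0177, "ty": 0.003, "tz": 0.0305, "ax": 0, "ay": 0, "az": 0, "claw": 0}, {"tx": 0.0177, "ty": 0.003, "tz": 0.0305, "ax": 0, "ay": 0, "az": 0, "claw": 0}, {"tx": 0.0177, "ty": 0.003, "tz": 0.0305, "ax": 0, "ay": 0, "az": 0, "claw": 0}, {"tx": 0.0177, "ty": 0.003, "tz": 0.0305, "ax": 0, "ay": 0, "az": 0, "claw": 0}, {"tx": 0, "ty": 0, "tz": 0, "ax": 0, "ay": -7, "az": 0, "claw": 0}, {"tx": 0, "ty": 0, "tz": 0, "ax": 0, "ay": -7, "az": 0, "claw": 0}, {"tx": 0, "ty": 0, "tz": 0, "ax": 0, "ay": -7, "az": 0, "claw": 0}]'

```text
clock: 6.75
tcp_pos: [0.6232, -0.1399, 0.1186]
orientation: [-3.085, 0.012, 0.58]
contact_force: [0.8, -0.3, 0.4]
grip_width: 0.0854
gripper_force: 0.0
```

>>> arm_command --plan '[{"tx": 0, "ty": 0, "tz": 0, "ax": 0, "ay": -5, "az": 0, "claw": 0}, {"tx": 0, "ty": 0, "tz": 0, "ax": 0, "ay": -4, "az": 0, "claw": 0}, {"tx": 0, "ty": 0, "tz": 0, "ax": 0, "ay": 0, "az": 0, "claw": 0}, {"tx": 0, "ty": 0, "tz": 0, "ax": 0, "ay": 0, "az": 0, "claw": 0}, {"tx": 0, "ty": 0, "tz": 0, "ax": 0, "ay": 0, "az": 0, "claw": 0}, {"tx": 0, "ty": 0, "tz": 0, "ax": 0, "ay": 0, "az": 0, "claw": 0}, {"tx": 0, "ty": 0, "tz": 0, "ax": 0, "ay": 0, "az": 0, "claw": 0}, {"tx": 0, "ty": 0, "tz": 0, "ax": 0, "ay": 0, "az": 0, "claw": 0}, {"tx": 0, "ty": 0, "tz": 0, "ax": 0, "ay": 0, "az": 0, "claw": 0}, {"tx": 0, "ty": 0, "tz": 0, "ax": 0, "ay": 0, "az": 0, "claw": 0}]'

```text
clock: 7.58
tcp_pos: [0.6226, -0.1429, 0.1183]
orientation: [-3.032, 0.017, 0.811]
contact_force: [0.2, 1.0, 0.8]
grip_width: 0.0853
gripper_force: 0.0
```

```bash
cat > to.py <<'E'
import sys
from h import *
np.set_printoptions(precision=4,suppress=True)
o=r.get_obs(); M=R.from_rotvec(o['orientation']).as_matrix()
print(o['clock'],o['tcp_pos'],'\n',M,'\n',o['joints'],o['contact_force'],o['grip_width'],o['gripper_force'])
if len(sys.argv)>3: print('tool shift',M.T@(np.array(sys.argv[1:4],float)-o['tcp_pos']))
E
python3 to.py .578 -.146 .040
```

```text
7.5833 [ 0.6226 -0.1429  0.1183] 
 [[ 0.8663 -0.0113 -0.4994]
 [-0.0097 -0.9999  0.0058]
 [-0.4994 -0.0002 -0.8664]] 
 [-0.2773  0.9417  0.6938  1.3832 -0.3875  1.5111 -1.1222] [0.1972 1.003  0.7641] 0.08531744861565445 0.0
tool shift [0.0005 0.0036 0.0901]
```

>>> arm_command --plan '[{"tx": 0, "ty": 0.004, "tz": 0.018, "ax": 0, "ay": 0, "az": 0, "claw": 0}, {"tx": 0, "ty": 0, "tz": 0.018, "ax": 0, "ay": 0, "az": 0, "claw": 0}, {"tx": 0, "ty": 0, "tz": 0.018, "ax": 0, "ay": 0, "az": 0, "claw": 0}, {"tx": 0, "ty": 0, "tz": 0.014, "ax": 0, "ay": 0, "az": 0, "claw": 0}, {"tx": 0, "ty": 0, "tz": 0.012, "ax": 0, "ay": 0, "az": 0, "claw": 0}, {"tx": 0, "ty": 0, "tz": 0.01, "ax": 0, "ay": 0, "az": 0, "claw": 0}, {"tx": 0, "ty": 0, "tz": 0, "ax": 0, "ay": 0, "az": 0, "claw": 0}, {"tx": 0, "ty": 0, "tz": 0, "ax": 0, "ay": 0, "az": 0, "claw": 0.3}, {"tx": 0, "ty": 0, "tz": 0, "ax": 0, "ay": 0, "az": 0, "claw": 0.4}, {"tx": 0, "ty": 0, "tz": 0, "ax": 0, "ay": 0, "az": 0, "claw": 0.6}]' --squeeze 40

```text
clock: 8.42
tcp_pos: [0.5786, -0.1467, 0.0408]
orientation: [-3.033, 0.016, 0.81]
contact_force: [0.9, -1.6, 1.1]
grip_width: 0.0516
gripper_force: 0.6
```

>>> arm_command --plan '[{"tx": 0, "ty": 0, "tz": 0, "ax": 0, "ay": 0, "az": 0, "claw": 1}, {"tx": 0, "ty": 0, "tz": 0, "ax": 0, "ay": 0, "az": 0, "claw": 1}, {"tx": 0, "ty": 0, "tz": 0, "ax": 0, "ay": 0, "az": 0, "claw": 1}, {"tx": 0, "ty": 0, "tz": 0, "ax": 0, "ay": 0, "az": 0, "claw": 1}, {"tx": 0, "ty": 0, "tz": 0, "ax": 0, "ay": 0, "az": 0, "claw": 1}, {"tx": 0, "ty": 0, "tz": 0, "ax": 0, "ay": 0, "az": 0, "claw": 1}, {"tx": 0, "ty": 0, "tz": 0, "ax": 0, "ay": 0, "az": 0, "claw": 1}, {"tx": 0, "ty": 0, "tz": 0, "ax": 0, "ay": 0, "az": 0, "claw": 1}, {"tx": 0, "ty": 0, "tz": 0, "ax": 0, "ay": 0, "az": 0, "claw": 1}, {"tx": 0, "ty": 0, "tz": 0, "ax": 0, "ay": 0, "az": 0, "claw": 1}]'

```text
clock: 9.25
tcp_pos: [0.5788, -0.1471, 0.0411]
orientation: [-3.034, 0.017, 0.809]
contact_force: [3.9, -1.6, 5.2]
grip_width: 0.0455
gripper_force: 42.5
```

```bash
python3 to.py
```

```text
9.25 [ 0.5788 -0.1471  0.0411] 
 [[ 0.8672 -0.0107 -0.4979]
 [-0.0098 -0.9999  0.0045]
 [-0.4979  0.001  -0.8672]] 
 [-0.2824  0.9779  0.6644  1.5301 -0.4145  1.3364 -1.087 ] [ 3.8763 -1.5639  5.2044] 0.045546514174659214 42.53689527511597
```

>>> arm_command --plan '[{"tx": -0.0125, "ty": 0, "tz": -0.022, "ax": 0, "ay": 0, "az": 0, "claw": 1}, {"tx": -0.0125, "ty": 0, "tz": -0.022, "ax": 0, "ay": 0, "az": 0, "claw": 1}, {"tx": -0.0125, "ty": 0, "tz": -0.022, "ax": 0, "ay": 0, "az": 0, "claw": 1}, {"tx": -0.0125, "ty": 0, "tz": -0.022, "ax": 0, "ay": 0, "az": 0, "claw": 1}, {"tx": 0, "ty": 0, "tz": 0, "ax": 0, "ay": 7, "az": 0, "claw": 1}, {"tx": 0, "ty": 0, "tz": 0, "ax": 0, "ay": 7, "az": 0, "claw": 1}, {"tx": 0, "ty": 0, "tz": 0, "ax": 0, "ay": 7, "az": 0, "claw": 1}, {"tx": 0, "ty": 0, "tz": 0, "ax": 0, "ay": 7, "az": 0, "claw": 1}, {"tx": 0, "ty": 0, "tz": 0, "ax": 0, "ay": 7, "az": 0, "claw": 1}, {"tx": 0, "ty": 0, "tz": 0, "ax": 0, "ay": 7, "az": 0, "claw": 1}]'

```text
clock: 10.08
tcp_pos: [0.5777, -0.146, 0.1415]
orientation: [3.122, -0.018, 0.336]
contact_force: [0.9, 0.1, -2.5]
grip_width: 0.0457
gripper_force: 41.7
```

>>> arm_command --plan '[{"tx": 0, "ty": 0, "tz": 0, "ax": 0, "ay": 7, "az": 0, "claw": 1}, {"tx": 0, "ty": 0, "tz": 0, "ax": 0, "ay": 7, "az": 0, "claw": 1}, {"tx": 0, "ty": 0, "tz": 0, "ax": 0, "ay": 7, "az": 0, "claw": 1}, {"tx": 0, "ty": 0, "tz": 0, "ax": 0, "ay": 7, "az": 0, "claw": 1}, {"tx": 0, "ty": 0, "tz": 0, "ax": 0, "ay": 7, "az": 0, "claw": 1}, {"tx": 0, "ty": 0, "tz": 0, "ax": 0, "ay": 7, "az": 0, "claw": 1}, {"tx": 0, "ty": 0, "tz": 0, "ax": 0, "ay": 6, "az": 0, "claw": 1}, {"tx": 0, "ty": 0, "tz": 0, "ax": 0, "ay": 0, "az": 0, "claw": 1}, {"tx": 0, "ty": 0, "tz": 0, "ax": 0, "ay": 0, "az": 0, "claw": 1}, {"tx": 0, "ty": 0, "tz": 0, "ax": 0, "ay": 0, "az": 0, "claw": 1}]'

```text
clock: 10.92
tcp_pos: [0.5939, -0.1588, 0.1869]
orientation: [-2.915, -0.008, -0.991]
contact_force: [-0.2, 0.4, -3.3]
grip_width: 0.0455
gripper_force: 41.9
```

```bash
python3 - <<'E'
exec(open('to.py').read())
a=grab('scene','s4')
for t in('tin_mid','tin_lid','tin'):
    for d in r.tip_of(t,'scene'):
      P=w('scene',d['location'])
      if P[2]>.06 or t!='tin' and P[0]>.5: print(t,round(d['confidence'],2),P,np.round(px('scene',P)))
cv2.imwrite('pics/s4c.png',cv2.resize(a[120:300,150:400],(750,540),interpolation=cv2.INTER_CUBIC)[:,:,::-1])
E
```

```text
10.9167 [ 0.5939 -0.1588  0.1869] 
 [[ 0.793   0.0252  0.6087]
 [-0.0153 -0.998   0.0612]
 [ 0.6091 -0.0579 -0.791 ]] 
 [ 0.4389  0.2939 -0.1919  2.1934 -1.3511  0.1739  0.0008] [-0.2219  0.439  -3.298 ] 0.045464872413960605 41.93532049655914
tin_mid 0.74 [ 0.5917 -0.1573  0.1683] [249. 201.]
tin_lid 0.73 [ 0.6155 -0.1583  0.2236] [247. 187.]
tin_lid 0.5 [ 0.6124  0.229  -0.0019] [391. 234.]
tin 0.86 [ 0.5803 -0.157   0.1335] [250. 210.]
```

View pics/s4c.png

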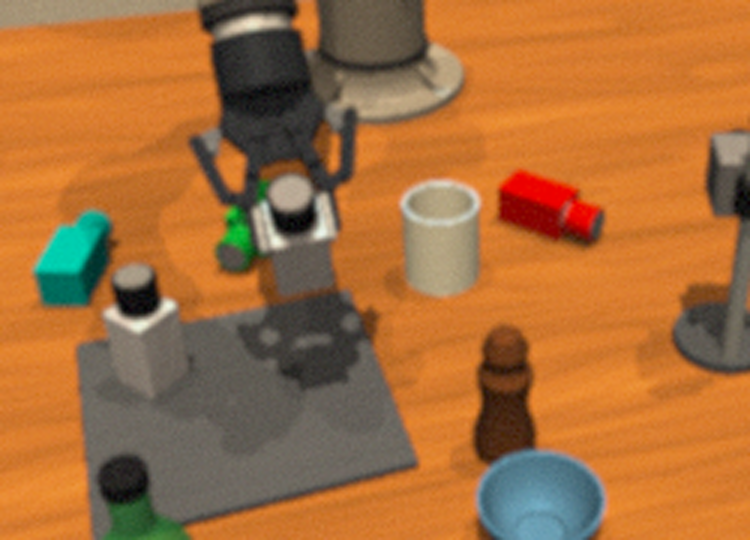

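The tin is held but still leans about 22°, because the wrist has reached a joint limit. Moving farther out and lower should free it.

>>> arm_command --plan '[{"tx": 0.0025, "ty": 0.0015, "tz": 0.0255, "ax": 0, "ay": 0, "az": 0, "claw": 1}, {"tx": 0.0025, "ty": 0.0015, "tz": 0.0255, "ax": 0, "ay": 0, "az": 0, "claw": 1}, {"tx": 0.0025, "ty": 0.0015, "tz": 0.0255, "ax": 0, "ay": 0, "az": 0, "claw": 1}, {"tx": 0.0025, "ty": 0.0015, "tz": 0.0255, "ax": 0, "ay": 0, "az": 0, "claw": 1}, {"tx": 0, "ty": 0, "tz": 0, "ax": 0, "ay": 5, "az": 0, "claw": 1}, {"tx": 0, "ty": 0, "tz": 0, "ax": 0, "ay": 5, "az": 0, "claw": 1}, {"tx": 0, "ty": 0, "tz": 0, "ax": 0, "ay": 5, "az": 0, "claw": 1}, {"tx": 0, "ty": 0, "tz": 0, "ax": 0, "ay": 5, "az": 0, "claw": 1}, {"tx": 0, "ty": 0, "tz": 0, "ax": 0, "ay": 0, "az": 0, "claw": 1}, {"tx": 0, "ty": 0, "tz": 0, "ax": 0, "ay": 0, "az": 0, "claw": 1}]'

```text
clock: 11.95
tcp_pos: [0.6925, -0.2164, 0.2028]
orientation: [-2.736, -0.043, -1.188]
contact_force: [0.1, 0.7, -2.1]
grip_width: 0.0455
gripper_force: 43.0
```

```bash
python3 to.py .68 -.15 .09
```

```text
11.95 [ 0.6925 -0.2164  0.2028] 
 [[ 0.6842  0.0893  0.7238]
 [-0.0364 -0.9871  0.1561]
 [ 0.7284 -0.1331 -0.6721]] 
 [ 0.8978  0.5285 -0.6344  1.9697 -1.3658  0.1693  0.207 ] [ 0.0842  0.6623 -2.0757] 0.0455390315451929 43.02145779132843
tool shift [-0.0931 -0.0516  0.0771]
```

```bash
cat > fk.py <<'E'
import numpy as np, itertools
from scipy.spatial.transform import Rotation as R
from scipy.optimize import least_squares
def fk(q,p,s):
    d1,d3,a3,d5,a5,d7,a7,b0,t0=p
    M=R.from_euler('z',b0+s[0]*q[0]); x=np.array([0,0,d1])
    M=M*R.from_euler('y',q[1])*R.from_euler('z',s[1]*q[2]); x=x+M.apply([a3,0,d3])
    M=M*R.from_euler('y',q[3])*R.from_euler('z',s[2]*q[4]); x=x+M.apply([a5,0,d5])
    M=M*R.from_euler('y',q[5])*R.from_euler('z',s[3]*q[6]+t0) ; x=x+M.apply([0,0,d7])+ (M*R.from_euler('z',-s[3]*q[6]-t0)).apply([a7,0,0])
    return x,M
S=[([-1.3711,.477,.0224,1.5554,-.0115,1.1093,-.0831],[.2045,.6433,.25],[-.4817,-3.1044,0]),
([-1.1267,-.0294,.5951,1.9618,.0182,1.2034,-.5047],[.4159,.1713,.3504],[2.183,2.258,.001]),
([-.6088,.2507,.884,1.8771,-.2146,1.112,-1.1923],[.5171,-.1264,.3008],[3.14,.036,.001]),
([-.2773,.9417,.6938,1.3832,-.3875,1.5111,-1.1222],[.6226,-.1429,.1183],[-3.032,.017,.811]),
([-.2824,.9779,.6644,1.5301,-.4145,1.3364,-1.087],[.5788,-.1471,.0411],[-3.034,.017,.809]),
([.4389,.2939,-.1919,2.1934,-1.3511,.1739,.0008],[.5939,-.1588,.1869],[-2.915,-.008,-.991]),
([.8978,.5285,-.6344,1.9697,-1.3658,.1693,.207],[.6925,-.2164,.2028],[-2.736,-.043,-1.188])]
def res(p,s):
    o=[]
    for q,x,v in S:
        X,M=fk(q,p,s); o+=list(X-x)+list(.3*(M.inv()*R.from_rotvec(v)).as_rotvec())
    return np.array(o)
if __name__=='__main__':
    best=[]
    for s in itertools.product([1,-1],repeat=4):
        for b in(0,1.57,3.14,-1.57):
          for t in (0,1.57,3.14,-1.57):
            k=least_squares(lambda p:res(p,s),[.34,.4,0,.4,0,.25,0,b,t],max_nfev=40); best.append((k.cost,s,k.x))
    best.sort(key=lambda z:z[0])
    for c,s,x in best[:3]: print(c,s,np.round(x,4))
    np.savez('fk.npz',s=best[0][1],p=best[0][2]); print(np.abs(res(best[0][2],best[0][1])).max())
E
time python3 fk.py
```

```text
0.0009707262311772303 (-1, -1, -1, -1) [ 0.2952  0.5193 -0.0059  0.4955 -0.0027  0.2817 -0.0016 -0.0785  1.5013]
0.0009707262311772307 (-1, -1, -1, -1) [ 0.2952  0.5193 -0.0059  0.4955 -0.0027  0.2817 -0.0016 -0.0785  1.5013]
0.0009707262311772344 (-1, -1, -1, -1) [ 0.2952  0.5193 -0.0059  0.4955 -0.0027  0.2817 -0.0016 -0.0785  1.5013]
0.019212748867255214
real	2m38.210s
user	2m37.128s
sys	0m0.304s
```

```bash
cat > fk2.py <<'E'
from fk import *
def fk(q,p):
    b0,t0=p[0],p[1]; o=np.reshape(p[2:],(4,3)); q=np.array(q)*[-1,1,-1,1,-1,1,-1]
    M=R.from_euler('z',b0+q[0]); x=M.apply(o[0])
    for i in (0,1,2):
        M=M*R.from_euler('y',q[2*i+1]); 
        N=M*R.from_euler('z',q[2*i+2]); x=x+(M if i==2 else N).apply(o[i+1]); M=N
    return x,M*R.from_euler('z',t0)
def res(p):
    o=[]
    for q,x,v in S:
        X,M=fk(q,p); o+=list(X-x)+list(.3*(M.inv()*R.from_rotvec(v)).as_rotvec())
    return np.array(o)
if __name__=='__main__':
    k=least_squares(res,[-.08,1.5,0,0,.295,0,0,.52,0,0,.4955,0,0,.282],x_scale=.1)
    print(k.cost,np.round(k.x,4),np.abs(k.fun).max()); print(np.round(k.fun.reshape(-1,6),4)); np.save('fk2.npy',k.x)
E
python3 fk2.py
```

```text
3.4134495469447585e-08 [ 0.0000e+00  1.5709e+00  0.0000e+00 -3.0400e-02  2.8710e-01  0.0000e+00
 -3.1500e-02  5.4170e-01  0.0000e+00  3.0335e+00  4.7250e-01 -1.0000e-04
 -3.0339e+00  3.0820e-01] 8.712994165548433e-05
[[-0.      0.     -0.      0.      0.     -0.    ]
 [ 0.     -0.      0.     -0.     -0.     -0.0001]
 [-0.      0.     -0.     -0.0001  0.     -0.    ]
 [ 0.     -0.      0.0001 -0.      0.0001 -0.    ]
 [-0.      0.     -0.     -0.     -0.      0.0001]
 [ 0.     -0.      0.     -0.0001 -0.     -0.    ]
 [-0.      0.     -0.      0.     -0.0001  0.0001]]
```

```bash
cat > ik.py <<'E'
from fk2 import *
p=np.load('fk2.npy'); lo=np.array([-2.96,-.34,-1.41,.24,-1.37,.17,-2.96]);hi=np.array([2.96,2.1,1.46,2.44,4.51,1.92,2.96])
mid=np.array([0,.6,0,1.4,0,1.0,0])
def ik(x,M,q0,wt=1e-3):
    f=lambda q:np.r_[fk(q,p)[0]-x,.3*(M.inv()*fk(q,p)[1]).as_rotvec(),wt*(q-q0)]
    k=least_squares(f,np.clip(q0,lo+.03,hi-.03),bounds=(lo+.02,hi-.02),max_nfev=60)
    return k.x,np.abs(k.fun[:6]).max()
if __name__=='__main__':
    c,s=np.cos(np.radians(30)),np.sin(np.radians(30))
    # tool axes upright, heading 0: x=(s,0,c), y=(0,-1,0), z=(c,0,-s)
    B=R.from_matrix(np.array([[s,0,c],[0,-1,0],[c,0,-s]]))
    rng=np.random.default_rng(0); cur=np.array(S[-1][0])
    for x in((.6,-.18),(.66,-.18),(.62,-.27)):
      for psi in range(-180,180,30):
        M=R.from_euler('z',psi,degrees=True)*B; best=None
        for q0 in [cur]+[rng.uniform(lo,hi) for _ in range(5)]:
            q,e=ik(np.array([*x,.062]),M,q0)
            if e<2e-3:
                m=np.min(np.minimum(q-lo,hi-q)); 
                if best is None or m>best[0]: best=(m,q)
        if best: print(x,psi,round(best[0],2),np.round(best[1],2))
E
time timeout 300 python3 ik.py
```

```text
(0.6, -0.18) -120 0.31 [-0.69  1.25  0.94  1.57  0.    1.2   2.65]
(0.6, -0.18) -90 0.57 [-0.31  0.85  0.08  1.87  1.09  1.15  2.04]
(0.6, -0.18) -60 0.29 [ 0.36  0.9  -0.73  2.15  1.88  1.49  1.99]
(0.6, -0.18) -30 0.03 [-0.28  0.78  0.28  2.41  2.66  0.97  1.36]
(0.6, -0.18) 0 0.11 [ 1.26  1.13 -1.11  2.33  2.95  0.79  2.75]
(0.6, -0.18) 30 0.25 [-0.    0.99  0.74  2.19  4.22  1.51  1.16]
(0.6, -0.18) 60 0.55 [ 1.05  0.95 -0.59  1.79 -0.82  0.84  0.78]
(0.6, -0.18) 90 0.61 [ 0.84  1.04 -0.46  1.46 -0.51  1.31  0.77]
(0.6, -0.18) 120 0.21 [ 0.64  1.14 -0.39  1.17 -0.28  1.71  0.91]
(0.66, -0.18) -150 0.12 [-0.27  1.27  0.59  1.02  0.05  1.8   2.29]
(0.66, -0.18) -120 0.31 [-0.09  1.04 -0.09  1.34  0.81  1.61  2.11]
(0.66, -0.18) -90 0.72 [-0.32  0.91  0.14  1.72  1.03  1.15  2.16]
(0.66, -0.18) -60 0.38 [-0.37  0.81  0.2   2.06  1.66  0.85  1.88]
(0.66, -0.18) -30 0.22 [ 0.69  0.96 -0.88  2.22  2.47  1.27  2.3 ]
(0.66, -0.18) 0 0.16 [0.06 0.78 0.27 2.28 3.51 1.01 1.33]
(0.66, -0.18) 30 0.02 [ 1.42  1.36 -1.3   1.99  1.48  0.19 -1.56]
(0.66, -0.18) 60 0.64 [ 1.02  1.01 -0.66  1.67 -0
[... 159 characters left out ...]
.27) -150 0.23 [-0.13  1.19  0.46  1.13  0.23  1.69  2.26]
(0.62, -0.27) -120 0.57 [-0.19  1.01  0.25  1.48  0.67  1.35  2.24]
(0.62, -0.27) -90 0.61 [-0.08  0.86 -0.02  1.83  1.25  1.16  2.07]
(0.62, -0.27) -60 0.32 [ 0.23  0.79 -0.34  2.12  1.94  1.16  1.94]
(0.62, -0.27) -30 0.17 [ 0.78  0.86 -0.69  2.27  2.65  1.1   2.16]
(0.62, -0.27) 0 0.02 [ 1.54  1.46 -1.39  2.18  2.56  0.66 -2.78]
(0.62, -0.27) 30 0.17 [ 1.31  1.   -0.82  1.93 -1.2   0.39  0.95]
(0.62, -0.27) 60 0.62 [ 1.04  0.99 -0.5   1.6  -0.75  1.    0.72]
(0.62, -0.27) 90 0.43 [ 0.85  1.11 -0.4   1.24 -0.48  1.49  0.76]
(0.62, -0.27) 120 0.02 [ 0.65  1.23 -0.31  0.92 -0.28  1.9   0.96]
real	0m44.396s
user	0m44.403s
sys	0m0.251s
```

```bash
cat > path.py <<'E'
from ik import *
def upright(psi,s=.498):
    c=np.sqrt(1-s*s); return R.from_euler('z',psi,degrees=True)*R.from_matrix(np.array([[s,0,c],[0,-1,0],[c,0,-s]]))
def plan(q,x1,M1,n,ease=True):
    x0,M0=fk(q,p); rv=(M0.inv()*M1).as_rotvec(); print('turn deg/row',np.round(np.degrees(rv)/n,2))
    x,M,ql=x0,M0,np.array(q)
    for i in range(n):
        d=(x1-x0)/n; t=M.inv().apply(d); x=x+d; M=M*R.from_rotvec(rv/n)
        qn,e=ik(x,M,ql,1e-4); print(np.round(t,4),np.round(qn,2),'e%.4f'%e,'dq%.2f'%np.abs(qn-ql).max()); ql=qn
    return ql
E
python3 - <<'E'
from path import *
q=S[-1][0]
q=plan(q,np.array([.66,-.145,.15]),upright(90),14)
q=plan(q,np.array([.66,-.145,.062]),upright(90),5)
from h import ray_plane; print(ray_plane('scene',205,350,0))
E
```

```text
turn deg/row [ 4.61  0.34 -3.94]
[-0.0045 -0.0047  0.0017] [ 0.92  0.56 -0.63  1.95 -1.27  0.26  0.22] e0.0000 dq0.09
[-0.0042 -0.0049  0.002 ] [ 0.95  0.59 -0.64  1.93 -1.18  0.35  0.23] e0.0000 dq0.09
[-0.0039 -0.005   0.0024] [ 0.96  0.62 -0.62  1.9  -1.11  0.44  0.26] e0.0000 dq0.09
[-0.0035 -0.005   0.0028] [ 0.96  0.65 -0.61  1.86 -1.05  0.53  0.29] e0.0000 dq0.09
[-0.0032 -0.005   0.0032] [ 0.96  0.68 -0.6   1.82 -0.98  0.62  0.31] e0.0000 dq0.09
[-0.0029 -0.005   0.0035] [ 0.95  0.71 -0.59  1.78 -0.92  0.71  0.34] e0.0000 dq0.09
[-0.0026 -0.0049  0.0039] [ 0.95  0.75 -0.58  1.73 -0.86  0.8   0.37] e0.0000 dq0.09
[-0.0023 -0.0047  0.0043] [ 0.94  0.78 -0.58  1.69 -0.8   0.88  0.4 ] e0.0000 dq0.08
[-0.002  -0.0045  0.0046] [ 0.92  0.82 -0.57  1.64 -0.75  0.96  0.42] e0.0000 dq0.08
[-0.0017 -0.0042  0.005 ] [ 0.9   0.85 -0.57  1.58 -0.69  1.05  0.45] e0.0000 dq0.08
[-0.0015 -0.0039  0.0053] [ 0.89  0.88 -0.57  1.53 -0.64  1.13  0.48] e0.0000 dq0.08
[-0.0012 -0.0036  0.0056] [ 0.86  0.92 -0.57  1.48 -0.59  1.2   0.51] e0.0000 dq0.08
[-0.001  -0.0032  0.0059] [ 0.84  0.95 -0.58  1.42 -0.54  1.28  0.55] e0.0000 dq0.08
[-0.0009 -0.0028  0.0061] [ 0.81  0.98 -0.58  1.37 -0.5   1.36  0.58] e0.0000 dq0.08
turn deg/row [ 0.  0. -0.]
[-0.0153  0.      0.0088] [ 0.81  1.   -0.57  1.37 -0.49  1.34  0.6 ] e0.0000 dq0.02
[-0.0153  0.      0.0088] [ 0.81  1.03 -0.57  1.37 -0.48  1.33  0.61] e0.0000 dq0.02
[-0.0153  0.      0.0088] [ 0.81  1.05 -0.56  1.37 -0.48  1.31  0.63] e0.0000 dq0.02
[-0.0153  0.      0.0088] [ 0.8   1.07 -0.56  1.37 -0.47  1.3   0.64] e0.0000 dq0.02
[-0.0153  0.      0.0088] [ 0.8   1.09 -0.55  1.36 -0.47  1.29  0.65] e0.0000 dq0.02
[ 0.857188   -0.29427283  0.        ]
```

>>> arm_command --plan '[{"tx": -0.0045, "ty": -0.0047, "tz": 0.0017, "ax": 4.6, "ay": 0.35, "az": -3.95, "claw": 1}, {"tx": -0.0042, "ty": -0.0049, "tz": 0.002, "ax": 4.6, "ay": 0.35, "az": -3.95, "claw": 1}, {"tx": -0.0039, "ty": -0.005, "tz": 0.0024, "ax": 4.6, "ay": 0.35, "az": -3.95, "claw": 1}, {"tx": -0.0035, "ty": -0.005, "tz": 0.0028, "ax": 4.6, "ay": 0.35, "az": -3.95, "claw": 1}, {"tx": -0.0032, "ty": -0.005, "tz": 0.0032, "ax": 4.6, "ay": 0.35, "az": -3.95, "claw": 1}, {"tx": -0.0029, "ty": -0.005, "tz": 0.0035, "ax": 4.6, "ay": 0.35, "az": -3.95, "claw": 1}, {"tx": -0.0026, "ty": -0.0049, "tz": 0.0039, "ax": 4.6, "ay": 0.35, "az": -3.95, "claw": 1}, {"tx": -0.0023, "ty": -0.0047, "tz": 0.0043, "ax": 4.6, "ay": 0.35, "az": -3.95, "claw": 1}, {"tx": -0.002, "ty": -0.0045, "tz": 0.0046, "ax": 4.6, "ay": 0.35, "az": -3.95, "claw": 1}, {"tx": -0.0017, "ty": -0.0042, "tz": 0.005, "ax": 4.6, "ay": 0.35, "az": -3.95, "claw": 1}]'

```text
clock: 12.78
tcp_pos: [0.6696, -0.1588, 0.1633]
orientation: [-1.972, -1.25, -1.028]
contact_force: [0.7, 0.1, -2.5]
grip_width: 0.0458
gripper_force: 42.9
```

>>> arm_command --plan '[{"tx": -0.0015, "ty": -0.0039, "tz": 0.0053, "ax": 4.6, "ay": 0.35, "az": -3.95, "claw": 1}, {"tx": -0.0012, "ty": -0.0036, "tz": 0.0056, "ax": 4.6, "ay": 0.35, "az": -3.95, "claw": 1}, {"tx": -0.001, "ty": -0.0032, "tz": 0.0059, "ax": 4.6, "ay": 0.35, "az": -3.95, "claw": 1}, {"tx": -0.0009, "ty": -0.0028, "tz": 0.0061, "ax": 4.6, "ay": 0.35, "az": -3.95, "claw": 1}, {"tx": 0, "ty": 0, "tz": 0, "ax": 0, "ay": 0, "az": 0, "claw": 1}, {"tx": 0, "ty": 0, "tz": 0, "ax": 0, "ay": 0, "az": 0, "claw": 1}, {"tx": 0, "ty": 0, "tz": 0, "ax": 0, "ay": 0, "az": 0, "claw": 1}, {"tx": 0, "ty": 0, "tz": 0, "ax": 0, "ay": 0, "az": 0, "claw": 1}, {"tx": 0, "ty": 0, "tz": 0, "ax": 0, "ay": 0, "az": 0, "claw": 1}, {"tx": 0, "ty": 0, "tz": 0, "ax": 0, "ay": 0, "az": 0, "claw": 1}]'

```text
clock: 13.62
tcp_pos: [0.6603, -0.1423, 0.151]
orientation: [-1.579, -1.59, -0.918]
contact_force: [-0.6, -0.2, -2.0]
grip_width: 0.0455
gripper_force: 42.9
```

```bash
python3 - <<'E'
import sys; sys.argv=['',.66,-.145,.07]
exec(open('to.py').read())
from path import upright
print('fix rotvec deg',np.degrees((R.from_matrix(M).inv()*upright(90)).as_rotvec()))
a=grab('scene','s5');
for t in('tin_mid','tin_lid','tin'):
    for d in r.tip_of(t,'scene'):
      P=w('scene',d['location'])
      if P[0]>.6: print(t,round(d['confidence'],2),P)
b=grab('top')
for t in('tin_mid','tin_lid','tin'):
    for d in r.tip_of(t,'top'):
      P=w('top',d['location'])
      if P[0]>.6: print(t,round(d['confidence'],2),P)
cv2.imwrite('pics/s5c.png',np.hstack([cv2.resize(k,(400,400),interpolation=cv2.INTER_CUBIC) for k in(a[120:300,170:350],b[90:270,320:500])])[:,:,::-1])
E
```

```text
13.6167 [ 0.6603 -0.1423  0.151 ] 
 [[-0.0069  1.      0.0003]
 [ 0.5001  0.0032  0.866 ]
 [ 0.8659  0.0061 -0.5001]] 
 [ 0.7926  0.9681 -0.5451  1.378  -0.5221  1.359   0.6064] [-0.5856 -0.2098 -1.9981] 0.04554796237419925 42.88111388683319
tool shift [-0.0715 -0.0008  0.0381]
fix rotvec deg [0.0147 0.1389 0.3937]
tin_mid 0.72 [ 0.658  -0.133   0.1365]
tin_lid 0.81 [ 0.6593 -0.1327  0.1944]
tin 0.89 [ 0.6593 -0.1357  0.0986]
tin_mid 0.62 [ 0.6563 -0.1311  0.137 ]
tin_lid 0.84 [ 0.6593 -0.137   0.1944]
tin 0.61 [ 0.658  -0.1352  0.0976]
```

View pics/s5c.png

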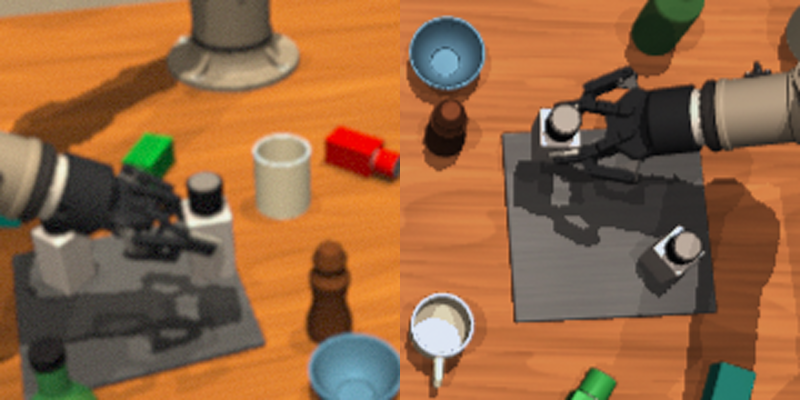

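>>> arm_command --plan '[{"tx": -0.012, "ty": -0.0008, "tz": 0.0044, "ax": 0, "ay": 0.14, "az": 0.4, "claw": 1}, {"tx": -0.012, "ty": -0.0008, "tz": 0.0044, "ax": 0, "ay": 0, "az": 0, "claw": 1}, {"tx": -0.012, "ty": -0.0008, "tz": 0.0044, "ax": 0, "ay": 0, "az": 0, "claw": 1}, {"tx": -0.012, "ty": -0.0008, "tz": 0.0044, "ax": 0, "ay": 0, "az": 0, "claw": 1}, {"tx": -0.012, "ty": -0.0008, "tz": 0.0044, "ax": 0, "ay": 0, "az": 0, "claw": 1}, {"tx": -0.01, "ty": -0.0008, "tz": 0.0038, "ax": 0, "ay": 0, "az": 0, "claw": 1}, {"tx": 0, "ty": 0, "tz": 0, "ax": 0, "ay": 0, "az": 0, "claw": 1}, {"tx": 0, "ty": 0, "tz": 0, "ax": 0, "ay": 0, "az": 0, "claw": 1}, {"tx": 0, "ty": 0, "tz": 0, "ax": 0, "ay": 0, "az": 0, "claw": 1}, {"tx": 0, "ty": 0, "tz": 0, "ax": 0, "ay": 0, "az": 0, "claw": 1}]'

```text
clock: 14.85
tcp_pos: [0.6565, -0.1538, 0.0783]
orientation: [-1.579, -1.583, -0.918]
contact_force: [-0.6, -0.3, -2.4]
grip_width: 0.0458
gripper_force: 42.9
```

```bash
python3 - <<'E'
exec(open('to.py').read())
from path import upright
print('fix',np.degrees((R.from_matrix(M).inv()*upright(90)).as_rotvec()))
grab('scene');
for t in('tin_mid','tin'):
    for d in r.tip_of(t,'scene'):
      P=w('scene',d['location'])
      if P[0]>.6: print(t,round(d['confidence'],2),P)
for u,v in((200,135),(0,0)): pass
# board corners from top pic t.png crop: crop px/1.42+(200,90)
for a,b in((236,382),(360,378),(372,497),(244,503)): print(ray_plane('top',200+a/1.42,90+(b-298.2)/1.42,.01))
E
```

```text
14.85 [ 0.6565 -0.1538  0.0783] 
 [[-0.0024  1.     -0.0003]
 [ 0.497   0.0014  0.8678]
 [ 0.8678  0.002  -0.497 ]] 
 [ 0.7938  1.0661 -0.5224  1.363  -0.4944  1.3174  0.6666] [-0.6028 -0.3345 -2.3835] 0.04578236290670828 42.88135349750519
fix [-0.0148 -0.0688  0.1401]
tin_mid 0.69 [ 0.6539 -0.1464  0.0628]
tin 0.82 [ 0.6556 -0.1487  0.0229]
[ 0.6991 -0.0874  0.01  ]
[ 0.7156 -0.3438  0.01  ]
[ 0.4697 -0.3617  0.01  ]
[ 0.4506 -0.1053  0.01  ]
```

>>> arm_command --plan '[{"tx": -0.0024, "ty": 0, "tz": 0.0014, "ax": 0, "ay": 0, "az": 0, "claw": 1}, {"tx": -0.0024, "ty": 0, "tz": 0.0014, "ax": 0, "ay": 0, "az": 0, "claw": 1}, {"tx": -0.0024, "ty": 0, "tz": 0.0014, "ax": 0, "ay": 0, "az": 0, "claw": 1}, {"tx": -0.0024, "ty": 0, "tz": 0.0014, "ax": 0, "ay": 0, "az": 0, "claw": 1}, {"tx": -0.0005, "ty": 0, "tz": 0.0003, "ax": 0, "ay": 0, "az": 0, "claw": 1}, {"tx": -0.0005, "ty": 0, "tz": 0.0003, "ax": 0, "ay": 0, "az": 0, "claw": 1}, {"tx": -0.0005, "ty": 0, "tz": 0.0003, "ax": 0, "ay": 0, "az": 0, "claw": 1}, {"tx": -0.0005, "ty": 0, "tz": 0.0003, "ax": 0, "ay": 0, "az": 0, "claw": 1}, {"tx": 0, "ty": 0, "tz": 0, "ax": 0, "ay": 0, "az": 0, "claw": 1}, {"tx": 0, "ty": 0, "tz": 0, "ax": 0, "ay": 0, "az": 0, "claw": 1}]'

```text
clock: 15.83
tcp_pos: [0.656, -0.1539, 0.0639]
orientation: [-1.58, -1.582, -0.916]
contact_force: [0.0, 0.3, -2.7]
grip_width: 0.0453
gripper_force: 42.9
```

>>> arm_command --plan '[{"tx": -0.0005, "ty": 0, "tz": 0.0003, "ax": 0, "ay": 0, "az": 0, "claw": 1}, {"tx": -0.0005, "ty": 0, "tz": 0.0003, "ax": 0, "ay": 0, "az": 0, "claw": 1}, {"tx": -0.0005, "ty": 0, "tz": 0.0003, "ax": 0, "ay": 0, "az": 0, "claw": 1}, {"tx": -0.0005, "ty": 0, "tz": 0.0003, "ax": 0, "ay": 0, "az": 0, "claw": 1}, {"tx": 0, "ty": 0, "tz": 0, "ax": 0, "ay": 0, "az": 0, "claw": 1}, {"tx": 0, "ty": 0, "tz": 0, "ax": 0, "ay": 0, "az": 0, "claw": 1}, {"tx": 0, "ty": 0, "tz": 0, "ax": 0, "ay": 0, "az": 0, "claw": 1}, {"tx": 0, "ty": 0, "tz": 0, "ax": 0, "ay": 0, "az": 0, "claw": 1}, {"tx": 0, "ty": 0, "tz": 0, "ax": 0, "ay": 0, "az": 0, "claw": 1}, {"tx": 0, "ty": 0, "tz": 0, "ax": 0, "ay": 0, "az": 0, "claw": 1}]'

```text
clock: 16.67
tcp_pos: [0.656, -0.1539, 0.0624]
orientation: [-1.579, -1.582, -0.917]
contact_force: [-2.4, -2.4, 5.9]
grip_width: 0.0458
gripper_force: 43.5
```

Contact shows as +8 N. I'll release and back out.

>>> arm_command --plan '[{"tx": 0, "ty": 0, "tz": 0, "ax": 0, "ay": 0, "az": 0, "claw": 0.4}, {"tx": 0, "ty": 0, "tz": 0, "ax": 0, "ay": 0, "az": 0, "claw": 0.3}, {"tx": 0, "ty": 0, "tz": 0, "ax": 0, "ay": 0, "az": 0, "claw": 0.2}, {"tx": 0, "ty": 0, "tz": 0, "ax": 0, "ay": 0, "az": 0, "claw": 0.1}, {"tx": 0, "ty": 0, "tz": 0, "ax": 0, "ay": 0, "az": 0, "claw": 0}, {"tx": 0, "ty": 0, "tz": 0, "ax": 0, "ay": 0, "az": 0, "claw": 0}, {"tx": 0, "ty": 0, "tz": 0, "ax": 0, "ay": 0, "az": 0, "claw": 0}, {"tx": 0, "ty": 0, "tz": -0.01, "ax": 0, "ay": 0, "az": 0, "claw": 0}, {"tx": 0, "ty": 0, "tz": -0.015, "ax": 0, "ay": 0, "az": 0, "claw": 0}, {"tx": 0, "ty": 0, "tz": -0.02, "ax": 0, "ay": 0, "az": 0, "claw": 0}]'

```text
clock: 17.5
tcp_pos: [0.6556, -0.1924, 0.084]
orientation: [-1.577, -1.582, -0.915]
contact_force: [1.0, 0.2, -1.0]
grip_width: 0.0856
gripper_force: 0.0
```

>>> arm_command --plan '[{"tx": 0, "ty": 0, "tz": -0.02, "ax": 0, "ay": 0, "az": 0, "claw": 0}, {"tx": 0, "ty": 0, "tz": -0.02, "ax": 0, "ay": 0, "az": 0, "claw": 0}, {"tx": 0, "ty": 0, "tz": -0.02, "ax": 0, "ay": 0, "az": 0, "claw": 0}, {"tx": 0.02, "ty": 0, "tz": -0.02, "ax": 0, "ay": 0, "az": 0, "claw": 0}, {"tx": 0.03, "ty": 0, "tz": -0.02, "ax": 0, "ay": 0, "az": 0, "claw": 0}, {"tx": 0.03, "ty": 0, "tz": -0.02, "ax": 0, "ay": 0, "az": 0, "claw": 0}, {"tx": 0.03, "ty": 0, "tz": -0.01, "ax": 0, "ay": 0, "az": 0, "claw": 0}, {"tx": 0, "ty": 0, "tz": 0, "ax": 0, "ay": 0, "az": 0, "claw": 0}, {"tx": 0, "ty": 0, "tz": 0, "ax": 0, "ay": 0, "az": 0, "claw": 0}, {"tx": 0, "ty": 0, "tz": 0, "ax": 0, "ay": 0, "az": 0, "claw": 0}]'

```text
clock: 18.33
tcp_pos: [0.6556, -0.2516, 0.2437]
orientation: [-1.581, -1.582, -0.916]
contact_force: [-0.5, -0.4, -0.5]
grip_width: 0.0853
gripper_force: 0.0
```

```bash
python3 - <<'E'
exec(open('to.py').read())
for c in('scene','top','wrist'):
  f=grab(c,'x6'+c)
  for t in('tin_mid','tin_lid','tin'):
    for d in r.tip_of(t,c):
      P=w(c,d['location'])
      if P[0]>.6 and d['confidence']>.5: print(c,t,round(d['confidence'],2),P,px(c,P))
E
```

```text
18.3333 [ 0.6556 -0.2516  0.2437] 
 [[-0.0006  1.     -0.0009]
 [ 0.4977  0.0011  0.8673]
 [ 0.8673  0.0001 -0.4977]] 
 [ 0.8543  0.9435 -0.511   1.1603 -0.5098  1.6288  0.536 ] [-0.4813 -0.4475 -0.51  ] 0.08531704957876696 0.0
scene tin_mid 0.77 [ 0.6546 -0.1466  0.0483] (np.float64(260.6522242313366), np.float64(254.18722146232156))
scene tin_mid 0.61 [ 0.6079  0.2301 -0.001 ] (np.float64(390.6577470578985), np.float64(232.9045420367471))
scene tin_lid 0.91 [ 0.6562 -0.1453  0.1062] (np.float64(259.46831643289664), np.float64(236.69593072711314))
scene tin 0.88 [ 0.6561 -0.1445  0.0061] (np.float64(262.808313558822), np.float64(266.7205662922741))
scene tin 0.66 [ 0.6914 -0.0111 -0.0027] (np.float64(317.09141766484), np.float64(269.1706577177734))
top tin_mid 0.82 [ 0.6546 -0.1457  0.0488] (np.float64(388.2932600101309), np.float64(161.13634282126137))
top tin_lid 0.66 [ 0.6569 -0.1486  0.1074] (np.float64(392.88403805554714), np.float64(155.0623551946165))
top tin 0.9 [ 0.6551 -0.146   0.0086] (np.float64(386.1533040156772), np.float64(164.3844561598739))
wrist tin_mid 0.76 [ 0.6536 -0.1428  0.0522] (np.float64(316.15799337861495), np.float64(276.56192185706897))
wrist tin_lid 0.76 [ 0.6592 -0.1431  0.1075] (np.float64(321.2679684648103), np.float64(250.8505961158846))
wrist tin 0.73 [ 0.654  -0.1436  0.0065] (np.float64(316.623926194466), np.float64(293.82133611822235))
```

```bash
python3 - <<'E'
from path import *
D=R.from_matrix(np.array([[0,1,0],[1,0,0],[0,0,-1.]]))
q=[0.8543,0.9435,-0.511,1.1603,-0.5098,1.6288,0.536]
q=plan(q,np.array([.6555,-.1455,.21]),D,10)
q=plan(q,np.array([.6555,-.1455,.114]),D,4)
F=R.from_euler('z',-13.8,degrees=True)*D
q=plan(q,np.array([.6555,-.1455,.33]),D,6)
q=plan(q,np.array([.45,.27,.33]),F,14)
q=plan(q,np.array([.4725,.266,.252]),F,5)
E
```

```text
turn deg/row [-0.   -6.02  0.01]
[ 0.0024 -0.      0.0109] [ 0.83  0.89 -0.49  1.21 -0.46  1.56  0.53] e0.0000 dq0.07
[ 0.0035 -0.      0.0106] [ 0.79  0.83 -0.47  1.26 -0.42  1.49  0.51] e0.0000 dq0.07
[ 0.0046 -0.      0.0101] [ 0.76  0.78 -0.46  1.31 -0.36  1.42  0.49] e0.0000 dq0.07
[ 0.0056 -0.      0.0096] [ 0.72  0.73 -0.43  1.35 -0.31  1.35  0.45] e0.0000 dq0.07
[ 0.0066 -0.      0.009 ] [ 0.67  0.68 -0.41  1.4  -0.25  1.28  0.41] e0.0000 dq0.07
[ 0.0075 -0.      0.0082] [ 0.61  0.64 -0.39  1.44 -0.19  1.22  0.35] e0.0000 dq0.06
[ 0.0083 -0.      0.0074] [ 0.56  0.6  -0.39  1.48 -0.1   1.17  0.27] e0.0000 dq0.09
[ 0.009  -0.      0.0065] [ 0.51  0.57 -0.38  1.52 -0.    1.12  0.18] e0.0000 dq0.10
[ 0.0097 -0.      0.0055] [ 0.45  0.55 -0.38  1.55  0.1   1.09  0.07] e0.0000 dq0.11
[ 0.0102 -0.      0.0045] [ 0.37  0.53 -0.35  1.58  0.2   1.06 -0.03] e0.0000 dq0.10
turn deg/row [-0. -0.  0.]
[0.    0.    0.024] [ 0.36  0.55 -0.34  1.6   0.21  1.02 -0.04] e0.0000 dq0.04
[ 0.    -0.     0.024] [ 0.36  0.58 -0.34  1.62  0.22  0.98 -0.05] e0.0000 dq0.04
[ 0.    -0.     0.024] [ 0.36
[... 1610 characters left out ...]
0 dq0.08
[ 0.0264 -0.02   -0.    ] [-0.08  0.2  -0.52  1.79  0.1   1.19 -0.84] e0.0000 dq0.08
[ 0.026  -0.0205 -0.    ] [-0.14  0.2  -0.53  1.79  0.11  1.19 -0.92] e0.0000 dq0.08
[ 0.0257 -0.0209 -0.    ] [-0.19  0.2  -0.54  1.78  0.11  1.19 -1.  ] e0.0000 dq0.08
turn deg/row [-0. -0.  0.]
[0.0003 0.0046 0.0156] [-0.19  0.22 -0.54  1.8   0.12  1.16 -1.01] e0.0000 dq0.03
[0.0003 0.0046 0.0156] [-0.19  0.24 -0.54  1.81  0.13  1.13 -1.01] e0.0000 dq0.03
[0.0003 0.0046 0.0156] [-0.19  0.26 -0.53  1.82  0.15  1.1  -1.02] e0.0000 dq0.03
[0.0003 0.0046 0.0156] [-0.2   0.28 -0.53  1.83  0.16  1.07 -1.02] e0.0000 dq0.03
[0.0003 0.0046 0.0156] [-0.2   0.3  -0.52  1.84  0.17  1.04 -1.03] e0.0000 dq0.03
```

>>> arm_command --plan '[{"tx": 0.0024, "ty": 0, "tz": 0.0109, "ax": 0, "ay": -6.02, "az": 0, "claw": 0}, {"tx": 0.0035, "ty": 0, "tz": 0.0106, "ax": 0, "ay": -6.02, "az": 0, "claw": 0}, {"tx": 0.0046, "ty": 0, "tz": 0.0101, "ax": 0, "ay": -6.02, "az": 0, "claw": 0}, {"tx": 0.0056, "ty": 0, "tz": 0.0096, "ax": 0, "ay": -6.02, "az": 0, "claw": 0}, {"tx": 0.0066, "ty": 0, "tz": 0.009, "ax": 0, "ay": -6.02, "az": 0, "claw": 0}, {"tx": 0.0075, "ty": 0, "tz": 0.0082, "ax": 0, "ay": -6.02, "az": 0, "claw": 0}, {"tx": 0.0083, "ty": 0, "tz": 0.0074, "ax": 0, "ay": -6.02, "az": 0, "claw": 0}, {"tx": 0.009, "ty": 0, "tz": 0.0065, "ax": 0, "ay": -6.02, "az": 0, "claw": 0}, {"tx": 0.0097, "ty": 0, "tz": 0.0055, "ax": 0, "ay": -6.02, "az": 0, "claw": 0}, {"tx": 0.0102, "ty": 0, "tz": 0.0045, "ax": 0, "ay": -6.02, "az": 0, "claw": 0}]'

```text
clock: 19.77
tcp_pos: [0.6563, -0.1445, 0.2117]
orientation: [2.216, 2.218, -0.001]
contact_force: [-0.6, 0.1, -0.9]
grip_width: 0.0855
gripper_force: 0.0
```

>>> arm_command --plan '[{"tx": 0, "ty": 0, "tz": 0, "ax": 0, "ay": 0, "az": 0, "claw": 0}, {"tx": 0, "ty": 0, "tz": 0, "ax": 0, "ay": 0, "az": 0, "claw": 0}, {"tx": 0, "ty": 0, "tz": 0, "ax": 0, "ay": 0, "az": 0, "claw": 0}, {"tx": 0, "ty": 0, "tz": 0, "ax": 0, "ay": 0, "az": 0, "claw": 0}, {"tx": 0, "ty": 0, "tz": 0, "ax": 0, "ay": 0, "az": 0, "claw": 0}, {"tx": 0, "ty": 0, "tz": 0, "ax": 0, "ay": 0, "az": 0, "claw": 0}, {"tx": 0, "ty": 0, "tz": 0, "ax": 0, "ay": 0, "az": 0, "claw": 0}, {"tx": 0, "ty": 0, "tz": 0, "ax": 0, "ay": 0, "az": 0, "claw": 0}, {"tx": 0, "ty": 0, "tz": 0, "ax": 0, "ay": 0, "az": 0, "claw": 0}, {"tx": 0, "ty": 0, "tz": 0, "ax": 0, "ay": 0, "az": 0, "claw": 0}]'

```text
clock: 20.6
tcp_pos: [0.6558, -0.1451, 0.2102]
orientation: [2.22, 2.222, 0.001]
contact_force: [-0.6, -0.5, 0.0]
grip_width: 0.0853
gripper_force: 0.0
```

```bash
python3 - <<'E'
exec(open('to.py').read())
D=np.array([[0,1,0],[1,0,0],[0,0,-1.]])
print('fix',np.degrees(R.from_matrix(M.T@D).as_rotvec()))
f=grab('wrist','w7')
L=[]
for t in('tin_lid','tin_mid'):
    for d in r.tip_of(t,'wrist'):
      P=w('wrist',d['location'])
      if P[0]>.6 and d['confidence']>.4: print(t,round(d['confidence'],2),P,px('wrist',P))
print('shift to tin',M.T@(np.array([.6555,-.1455,.114])-o['tcp_pos']))
cv2.imwrite('pics/w7c.png',cv2.resize(f[180:380,200:440],(720,600),interpolation=cv2.INTER_CUBIC)[:,:,::-1])
E
```

```text
20.6 [ 0.6558 -0.1451  0.2102] 
 [[-0.001   1.      0.0005]
 [ 1.      0.001   0.0002]
 [ 0.0002  0.0005 -1.    ]] 
 [ 0.2962  0.5197 -0.2434  1.5887  0.1381  1.0497  0.0158] [-0.5695 -0.4528  0.0027] 0.08531725389769405 0.0
fix [ 0.027  -0.0134  0.0566]
tin_lid 0.68 [ 0.6603 -0.1438  0.1065] (np.float64(323.6547885832149), np.float64(208.9003068176261))
shift to tin [-0.0005 -0.0004  0.0962]
```

View pics/w7c.png

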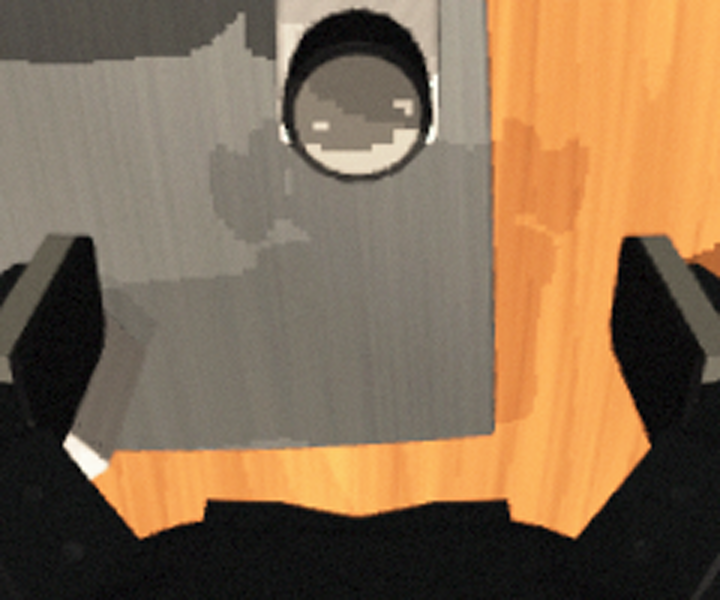

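The lid is at crop (358,115), centred between the pads, and the tin's sides are parallel to the image axes. I'll descend and grip the lid.

>>> arm_command --plan '[{"tx": 0, "ty": 0, "tz": 0.022, "ax": 0, "ay": 0, "az": 0, "claw": 0}, {"tx": 0, "ty": 0, "tz": 0.022, "ax": 0, "ay": 0, "az": 0, "claw": 0}, {"tx": 0, "ty": 0, "tz": 0.022, "ax": 0, "ay": 0, "az": 0, "claw": 0}, {"tx": 0, "ty": 0, "tz": 0.018, "ax": 0, "ay": 0, "az": 0, "claw": 0}, {"tx": 0, "ty": 0, "tz": 0.012, "ax": 0, "ay": 0, "az": 0, "claw": 0}, {"tx": 0, "ty": 0, "tz": 0, "ax": 0, "ay": 0, "az": 0, "claw": 0}, {"tx": 0, "ty": 0, "tz": 0, "ax": 0, "ay": 0, "az": 0, "claw": 0}, {"tx": 0, "ty": 0, "tz": 0, "ax": 0, "ay": 0, "az": 0, "claw": 0.2}, {"tx": 0, "ty": 0, "tz": 0, "ax": 0, "ay": 0, "az": 0, "claw": 0.35}, {"tx": 0, "ty": 0, "tz": 0, "ax": 0, "ay": 0, "az": 0, "claw": 0.45}]' --squeeze 50

```text
clock: 21.58
tcp_pos: [0.6568, -0.145, 0.1157]
orientation: [2.219, 2.221, 0.003]
contact_force: [0.4, -0.3, -0.6]
grip_width: 0.0516
gripper_force: 0.0
```

>>> arm_command --plan '[{"tx": 0, "ty": 0, "tz": 0, "ax": 0, "ay": 0, "az": 0, "claw": 0.6}, {"tx": 0, "ty": 0, "tz": 0, "ax": 0, "ay": 0, "az": 0, "claw": 1}, {"tx": 0, "ty": 0, "tz": 0, "ax": 0, "ay": 0, "az": 0, "claw": 1}, {"tx": 0, "ty": 0, "tz": 0, "ax": 0, "ay": 0, "az": 0, "claw": 1}, {"tx": 0, "ty": 0, "tz": 0, "ax": 0, "ay": 0, "az": 0, "claw": 1}, {"tx": 0, "ty": 0, "tz": 0, "ax": 0, "ay": 0, "az": 0, "claw": 1}, {"tx": 0, "ty": 0, "tz": 0, "ax": 0, "ay": 0, "az": 0, "claw": 1}, {"tx": 0, "ty": 0, "tz": 0, "ax": 0, "ay": 0, "az": 0, "claw": 1}, {"tx": 0, "ty": 0, "tz": 0, "ax": 0, "ay": 0, "az": 0, "claw": 1}, {"tx": 0, "ty": 0, "tz": 0, "ax": 0, "ay": 0, "az": 0, "claw": 1}]'

```text
clock: 22.42
tcp_pos: [0.6565, -0.145, 0.1155]
orientation: [2.219, 2.222, 0.002]
contact_force: [-2.1, -0.2, 5.0]
grip_width: 0.0363
gripper_force: 50.1
```

```bash
python3 - <<'E'
from h import *
import h
# pose of w7 picture
A=np.eye(4);A[:3,:3]=[[-.001,1,.0005],[1,.001,.0002],[.0002,.0005,-1]];A[:3,3]=[.6558,-.1451,.2102]
h._c['wrist']=A@np.array(r.camera_model('wrist')['tool_from_camera'])
print(ray_plane('wrist',(358.5)/3-.5+200,115.5/3-.5+180,.122))
E
```

```text
[ 0.65660457 -0.14563778  0.122     ]
```

>>> arm_command --plan '[{"tx": 0, "ty": 0, "tz": -0.01, "ax": 0, "ay": 0, "az": 0, "claw": 1}, {"tx": 0, "ty": 0, "tz": -0.02, "ax": 0, "ay": 0, "az": 0, "claw": 1}, {"tx": 0, "ty": 0, "tz": -0.03, "ax": 0, "ay": 0, "az": 0, "claw": 1}, {"tx": 0, "ty": 0, "tz": -0.035, "ax": 0, "ay": 0, "az": 0, "claw": 1}, {"tx": 0, "ty": 0, "tz": -0.035, "ax": 0, "ay": 0, "az": 0, "claw": 1}, {"tx": 0, "ty": 0, "tz": -0.035, "ax": 0, "ay": 0, "az": 0, "claw": 1}, {"tx": 0, "ty": 0, "tz": -0.03, "ax": 0, "ay": 0, "az": 0, "claw": 1}, {"tx": 0, "ty": 0, "tz": -0.02, "ax": 0, "ay": 0, "az": 0, "claw": 1}, {"tx": 0, "ty": 0, "tz": 0, "ax": 0, "ay": 0, "az": 0, "claw": 1}, {"tx": 0, "ty": 0, "tz": 0, "ax": 0, "ay": 0, "az": 0, "claw": 1}]'

```text
clock: 23.25
tcp_pos: [0.6559, -0.1449, 0.3302]
orientation: [2.219, 2.222, 0.002]
contact_force: [-0.9, 0.8, -4.2]
grip_width: 0.0363
gripper_force: 50.5
```

```bash
python3 - <<'E'
exec(open('to.py').read())
for c in('scene','top','wrist'):
  f=grab(c,'x8'+c)
  for t in('tin_mid','tin_lid','tin'):
    for d in r.tip_of(t,c):
      P=w(c,d['location'])
      if P[2]>.15 and d['confidence']>.4: print(c,t,round(d['confidence'],2),P,P-o['tcp_pos'])
E
```

```text
23.25 [ 0.6559 -0.1449  0.3302] 
 [[-0.0013  1.      0.0022]
 [ 1.      0.0013 -0.0002]
 [-0.0002  0.0022 -1.    ]] 
 [ 0.2991  0.4281 -0.2496  1.453   0.1076  1.2716  0.0408] [-0.897   0.8481 -4.167 ] 0.03627579047654554 50.522836446762085
scene tin_mid 0.81 [ 0.6512 -0.1462  0.2606] [-0.0047 -0.0013 -0.0696]
scene tin_lid 0.63 [ 0.6566 -0.1443  0.3212] [ 0.0007  0.0006 -0.009 ]
scene tin 0.7 [ 0.6552 -0.1479  0.2222] [-0.0007 -0.003  -0.1079]
top tin_mid 0.77 [ 0.6527 -0.1458  0.2599] [-0.0032 -0.0009 -0.0703]
top tin_lid 0.87 [ 0.6551 -0.1473  0.3209] [-0.0008 -0.0024 -0.0093]
top tin 0.92 [ 0.6513 -0.1468  0.2214] [-0.0046 -0.0019 -0.1088]
wrist tin_lid 0.73 [ 0.653  -0.1438  0.3188] [-0.0029  0.001  -0.0113]
wrist tin 0.68 [ 0.6537 -0.1451  0.2205] [-0.0022 -0.0003 -0.1097]
```

>>> arm_command --plan '[{"tx": 0.015, "ty": -0.007, "tz": 0, "ax": 0, "ay": 0, "az": 1, "claw": 1}, {"tx": 0.029, "ty": -0.015, "tz": 0, "ax": 0, "ay": 0, "az": 1, "claw": 1}, {"tx": 0.029, "ty": -0.0155, "tz": 0, "ax": 0, "ay": 0, "az": 1, "claw": 1}, {"tx": 0.029, "ty": -0.016, "tz": 0, "ax": 0, "ay": 0, "az": 1, "claw": 1}, {"tx": 0.0285, "ty": -0.0165, "tz": 0, "ax": 0, "ay": 0, "az": 1, "claw": 1}, {"tx": 0.0285, "ty": -0.017, "tz": 0, "ax": 0, "ay": 0, "az": 1, "claw": 1}, {"tx": 0.028, "ty": -0.0175, "tz": 0, "ax": 0, "ay": 0, "az": 1, "claw": 1}, {"tx": 0.028, "ty": -0.018, "tz": 0, "ax": 0, "ay": 0, "az": 1, "claw": 1}, {"tx": 0.027, "ty": -0.0185, "tz": 0, "ax": 0, "ay": 0, "az": 1, "claw": 1}, {"tx": 0.027, "ty": -0.019, "tz": 0, "ax": 0, "ay": 0, "az": 1, "claw": 1}]'

```text
clock: 24.68
tcp_pos: [0.5172, 0.1378, 0.3296]
orientation: [2.406, 2.019, 0.002]
contact_force: [0.1, 0.8, -2.0]
grip_width: 0.0365
gripper_force: 50.6
```

>>> arm_command --plan '[{"tx": 0.027, "ty": -0.0195, "tz": 0, "ax": 0, "ay": 0, "az": 1, "claw": 1}, {"tx": 0.026, "ty": -0.02, "tz": 0, "ax": 0, "ay": 0, "az": 1, "claw": 1}, {"tx": 0.026, "ty": -0.02, "tz": 0, "ax": 0, "ay": 0, "az": 1, "claw": 1}, {"tx": 0.026, "ty": -0.02, "tz": 0, "ax": 0, "ay": 0, "az": 0.8, "claw": 1}, {"tx": 0.014, "ty": -0.007, "tz": 0, "ax": 0, "ay": 0, "az": 0, "claw": 1}, {"tx": 0, "ty": 0, "tz": 0, "ax": 0, "ay": 0, "az": 0, "claw": 1}, {"tx": 0, "ty": 0, "tz": 0, "ax": 0, "ay": 0, "az": 0, "claw": 1}, {"tx": 0, "ty": 0, "tz": 0, "ax": 0, "ay": 0, "az": 0, "claw": 1}, {"tx": 0, "ty": 0, "tz": 0, "ax": 0, "ay": 0, "az": 0, "claw": 1}, {"tx": 0, "ty": 0, "tz": 0, "ax": 0, "ay": 0, "az": 0, "claw": 1}]'

```text
clock: 25.52
tcp_pos: [0.4581, 0.2692, 0.3292]
orientation: [2.473, 1.937, 0.0]
contact_force: [0.0, 0.3, -3.1]
grip_width: 0.0367
gripper_force: 50.6
```

```bash
python3 - <<'E'
exec(open('to.py').read())
print('yaw tool x',np.degrees(np.arctan2(M[1,0],M[0,0])))
for c in('scene','top','wrist'):
  f=grab(c,'x9'+c)
  for t in('camera_lens','camera','tin_mid','tin_lid','tin'):
    for d in r.tip_of(t,c):
      P=w(c,d['location'])
      if (P[2]>.15 or t=='camera')and d['confidence']>.4: print(c,t,round(d['confidence'],2),P,P-o['tcp_pos'])
E
```

```text
25.5167 [0.4581 0.2692 0.3292] 
 [[ 0.2396  0.9709  0.0006]
 [ 0.9709 -0.2396 -0.0004]
 [-0.0002  0.0007 -1.    ]] 
 [-0.2431  0.2057 -0.4706  1.7728  0.1008  1.1865 -0.985 ] [ 0.0364  0.2861 -3.0662] 0.03670778860718606 50.58251202106476
yaw tool x 76.13593877266186
scene camera_lens 0.66 [0.5668 0.234  0.1878] [ 0.1087 -0.0351 -0.1414]
scene camera 0.93 [0.609  0.2292 0.0004] [ 0.1509 -0.0399 -0.3288]
scene tin_mid 0.74 [0.4544 0.267  0.2597] [-0.0037 -0.0022 -0.0695]
scene tin_lid 0.55 [0.4589 0.2695 0.3207] [ 0.0007  0.0004 -0.0084]
scene tin 0.66 [0.4559 0.268  0.2211] [-0.0022 -0.0012 -0.1081]
top camera_lens 0.64 [0.5679 0.2358 0.1926] [ 0.1098 -0.0333 -0.1365]
top camera 0.71 [ 0.6128  0.2279 -0.0034] [ 0.1547 -0.0413 -0.3326]
wrist camera_lens 0.84 [0.5691 0.2409 0.1876] [ 0.1109 -0.0283 -0.1415]
wrist camera 0.63 [0.6109 0.2281 0.0017] [ 0.1528 -0.0411 -0.3275]
wrist tin_lid 0.93 [0.4571 0.2711 0.3191] [-0.0011  0.002  -0.01  ]
wrist tin 0.67 [0.4536 0.2675 0.2218] [-0.0045 -0.0016 -0.1073]
```

>>> arm_command --plan '[{"tx": 0, "ty": 0, "tz": 0.014, "ax": 0, "ay": 0, "az": 0, "claw": 1}, {"tx": 0, "ty": 0, "tz": 0.014, "ax": 0, "ay": 0, "az": 0, "claw": 1}, {"tx": 0, "ty": 0.003, "tz": 0.014, "ax": 0, "ay": 0, "az": 0, "claw": 1}, {"tx": 0, "ty": 0.003, "tz": 0.012, "ax": 0, "ay": 0, "az": 0, "claw": 1}, {"tx": -0.0015, "ty": 0.005, "tz": 0.01, "ax": 0, "ay": 0, "az": 0, "claw": 1}, {"tx": 0, "ty": 0.0047, "tz": 0.0082, "ax": 0, "ay": 0, "az": 0, "claw": 1}, {"tx": 0, "ty": 0, "tz": 0, "ax": 0, "ay": 0, "az": 0, "claw": 1}, {"tx": 0, "ty": 0, "tz": 0, "ax": 0, "ay": 0, "az": 0, "claw": 1}, {"tx": 0, "ty": 0, "tz": 0, "ax": 0, "ay": 0, "az": 0, "claw": 1}, {"tx": 0, "ty": 0, "tz": 0, "ax": 0, "ay": 0, "az": 0, "claw": 1}]'

```text
clock: 27.25
tcp_pos: [0.4726, 0.2658, 0.2578]
orientation: [2.471, 1.94, 0.003]
contact_force: [-0.1, -0.7, -2.5]
grip_width: 0.0366
gripper_force: 50.7
```

```bash
python3 - <<'E'
exec(open('to.py').read())
I={}
for c in('scene','top','wrist'):
  f=grab(c,'y'+c); I[c]=f
  for t in('camera_lens','tin_mid','tin_lid','tin'):
    for d in r.tip_of(t,c):
      P=w(c,d['location'])
      if P[2]>.12 and d['confidence']>.4: print(c,t,round(d['confidence'],2),P,px(c,P))
a=cv2.resize(I['scene'][130:250,330:450],(400,400),interpolation=cv2.INTER_CUBIC)
b=cv2.resize(I['top'][130:250,190:310],(400,400),interpolation=cv2.INTER_CUBIC)
cw=cv2.resize(I['wrist'][50:210,340:580],(300,200),interpolation=cv2.INTER_CUBIC)
z=np.zeros((200,800,3),'uint8'); z[:,:300]=cw
cv2.imwrite('pics/y.png',np.vstack([np.hstack([a,b]),z])[:,:,::-1])
E
```

```text
27.25 [0.4726 0.2658 0.2578] 
 [[ 0.2371  0.9715  0.0015]
 [ 0.9715 -0.2371  0.0009]
 [ 0.0012  0.0013 -1.    ]] 
 [-0.2462  0.2866 -0.4583  1.8417  0.1455  1.0443 -1.0008] [-0.1277 -0.6854 -2.4892] 0.03662217171842964 50.656578540802
scene camera_lens 0.67 [0.5668 0.2358 0.1862] (np.float64(394.32522617876936), np.float64(169.2887373061096))
scene tin_mid 0.97 [0.4703 0.2652 0.1906] (np.float64(389.9547435817785), np.float64(150.20684591434923))
scene tin_lid 0.8 [0.4734 0.2678 0.2483] (np.float64(393.5878535317807), np.float64(132.27041877165917))
top camera_lens 0.62 [0.568  0.2364 0.1902] (np.float64(244.27163748104968), np.float64(176.47543730740227))
wrist camera_lens 0.98 [0.5678 0.2398 0.1868] (np.float64(454.297174060059), np.float64(227.77606357125907))
wrist tin_lid 0.86 [0.4699 0.269  0.2479] (np.float64(311.3008565332913), np.float64(268.0070914718982))
wrist tin 0.84 [0.4709 0.2634 0.149 ] (np.float64(316.86778411886826), np.float64(211.30718983801881))
```

View pics/y.png

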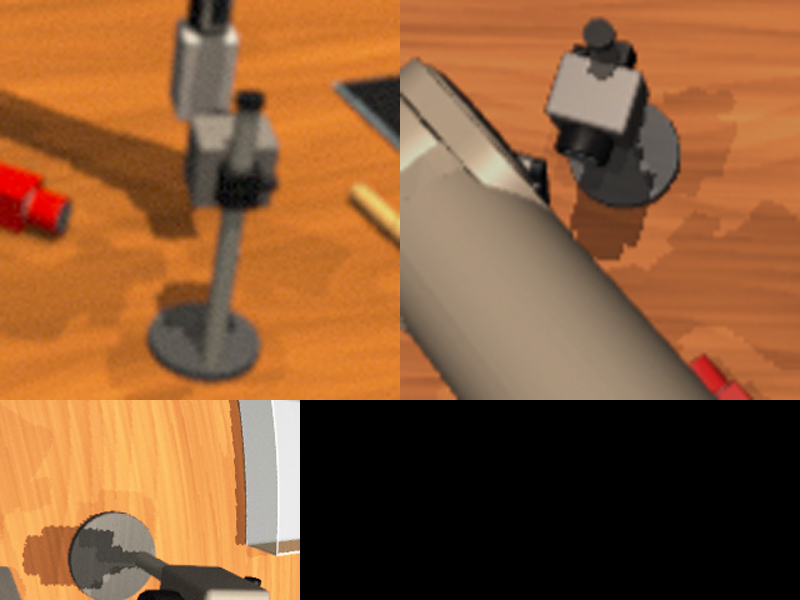

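```bash
python3 - <<'E'
from h import *
np.set_printoptions(precision=4,suppress=True)
g=lambda a,b,z:ray_plane('top',190+(a-400+.5)/3.3333-.5,130+(b+.5)/3.3333-.5,z)
K=[g(a,b,.219) for a,b in((567,50),(648,72),(630,138),(548,115))]
an=lambda v:np.degrees(np.arctan2(v[1],v[0]))
print('side',an(K[0]-K[3]),an(K[1]-K[2]),'front',an(K[3]-K[2])-90,an(K[0]-K[1])-90)
for y in(-12,-13.8):
  u=np.array([np.cos(np.radians(y)),np.sin(np.radians(y))])
  print('lens from headtop',np.mean(K,0)[:2]-.045*u,'from foot',g(624,155,0.005)[:2]-.045*u,'from cap',g(600,33,.263)[:2]-.077*u)
print([np.linalg.norm(K[i]-K[i-1]) for i in range(4)])
s=lambda a,b,z:ray_plane('scene',330+(a+.5)/3.3333-.5,130+(b+.5)/3.3333-.5,z)
print('scene foot',s(204,340,.005),'cap',s(251,97,.263))
E
```

```text
side -12.617641458162796 -12.145457973648076 front -14.260752953564932 -13.857918302195273
lens from headtop [0.565  0.2322] from foot [0.5656 0.2369] from cap [0.5668 0.2338]
lens from headtop [0.5653 0.2336] from foot [0.5659 0.2383] from cap [0.5673 0.2362]
[np.float64(0.050773603190885246), np.float64(0.0620811128506621), np.float64(0.05122410730098301), np.float64(0.0625144137661256)]
scene foot [0.6093 0.2293 0.005 ] cap [0.6448 0.2183 0.263 ]
```

>>> arm_command --plan '[{"tx": -0.001, "ty": 0, "tz": 0.0005, "ax": 0, "ay": 0, "az": 0, "claw": 1}, {"tx": -0.001, "ty": 0.0005, "tz": 0.0005, "ax": 0, "ay": 0, "az": 0, "claw": 1}, {"tx": -0.001, "ty": 0, "tz": 0.0005, "ax": 0, "ay": 0, "az": 0, "claw": 1}, {"tx": -0.0005, "ty": 0, "tz": 0, "ax": 0, "ay": 0, "az": 0, "claw": 1}, {"tx": 0, "ty": 0, "tz": 0, "ax": 0, "ay": 0, "az": 0, "claw": 1}, {"tx": 0, "ty": 0, "tz": 0, "ax": 0, "ay": 0, "az": 0, "claw": 1}, {"tx": 0, "ty": 0, "tz": 0, "ax": 0, "ay": 0, "az": 0, "claw": 1}, {"tx": 0, "ty": 0, "tz": 0, "ax": 0, "ay": 0, "az": 0, "claw": 1}, {"tx": 0, "ty": 0, "tz": 0, "ax": 0, "ay": 0, "az": 0, "claw": 1}, {"tx": 0, "ty": 0, "tz": 0, "ax": 0, "ay": 0, "az": 0, "claw": 1}]'

```text
clock: 28.83
tcp_pos: [0.472, 0.2618, 0.2555]
orientation: [2.471, 1.94, 0.001]
contact_force: [0.8, -0.7, -2.4]
grip_width: 0.0364
gripper_force: 50.7
```

```bash
python3 - <<'E'
exec(open('to.py').read())
print('yaw',np.degrees(np.arctan2(M[1,0],M[0,0]))-90)
for c in('scene','wrist'):
  grab(c)
  for t in('camera_lens','tin_mid','tin_lid','tin'):
    for d in r.tip_of(t,c):
      P=w(c,d['location'])
      if P[2]>.12 and d['confidence']>.4: print(c,t,round(d['confidence'],2),P)
E
```

```text
28.8333 [0.472  0.2618 0.2555] 
 [[ 0.2372  0.9715  0.0005]
 [ 0.9715 -0.2372  0.0001]
 [ 0.0002  0.0005 -1.    ]] 
 [-0.2413  0.2854 -0.4569  1.8488  0.1448  1.0395 -0.9953] [ 0.8248 -0.6841 -2.3532] 0.03642297381535505 50.656952261924744
yaw -13.723885411103495
scene camera_lens 0.83 [0.567  0.2372 0.1885]
scene tin_mid 0.85 [0.4701 0.2581 0.1868]
scene tin_lid 0.83 [0.474  0.2621 0.2452]
scene tin 0.58 [0.4714 0.2589 0.1479]
wrist camera_lens 0.78 [0.5714 0.2404 0.1882]
wrist tin_lid 0.94 [0.4714 0.261  0.2482]
wrist tin 0.7 [0.4688 0.2593 0.1491]
```

```bash
python3 -c "
from bench import r
print(r.hand_in())"
```

```text
the job is handed in; nothing more can be done
None
```

I stood the toppled tin upright on the board, let go of it, took it by its lid and handed in with it held in front of the camera lens. By my last measurements its middle is about 10 cm from the glass, centred to within about 3 mm, with one flat side within about 1° of square.

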